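# Fetch the pH pen from behind the reagent bottles

### The job

The pH pen lies in its dock behind the blue and the red reagent bottle: first clear both bottles into the steel tray, then lay the pen centred along the blue pen rest, on its two bars, and then put each bottle back on the stand, on the very ring where it stood at the start. Keep the bottles upright all the time, do not disturb the vial already in the tray or the green and the brown bottle nearby, and leave everything standing free.

Things in the scene. Friction and masses are not known exactly. Their poses are not given: they have to be found in the camera images.
- blue_bottle_centre (a point): Blue-capped white reagent bottle, upright, round, body 30 mm across up to 58 mm, above that a tapered blue cap to 85 mm; about 0.06 kg; stands on one of the stand's two rings (either one). Point on its axis half-way up, 42.5 mm above its underside; z up.
- red_bottle_centre (a point): The same bottle with red cap and red band, on the other ring. Point on its axis half-way up, 42.5 mm above its underside; z up.
- pen_centre (a point): Yellow pH pen with dark grey end, lying: 149 mm long (its y axis), 30 mm wide (its x axis), 20 mm high, boxy. Point at its middle, 10 mm above its underside; grasp it there across its width. At the start it lies along the stand's y on two bars, its underside 14 mm above the stand's plate, so the fingers can reach down beside its middle between the bars.
- stand: White fixed base plate, 105 mm (x) by 200 mm (y), 8 mm thick, turned up to 0.35 rad; origin at the centre of its underside on the bench. Two black rings at x = -25 mm, y = +38 and -38 mm are the bottle places (top of plate at z = 8 mm). The pen dock behind them is at x = +17 mm: two grey cross bars 18 mm wide, centred at y = +45 and -45 mm, rubber tops at z = 22 mm, end lips 3 mm higher. A pen in the dock lies 12 mm behind the bottles.
- rest: Blue fixed pen rest: plate 95 mm (x) by 180 mm (y), 8 mm thick, origin at the centre of its underside. On it two grey cross bars along x, 18 mm wide, centred at y = +45 and -45 mm, rubber tops at z = 22 mm, 66 mm between end lips that stand 3 mm higher. The pen belongs across both bars, its length along the rest's y (either way round), its middle over the plate's centre, centre height 32 mm.
- tray: Steel open tray, fixed, outside 120 mm (x) by 210 mm (y), 22 mm high, walls and floor 4 mm thick; origin at the centre of its underside. The waiting place for the bottles. The vial stands in it near its +y end (y about +70 mm), so free room is y from -100 to +40 mm; bottles at x = 0, y = -65 mm and y = 0 stand clear of all.
- vial_centre (a point): Clear sample vial, blue cap, yellow filling, 27 mm across, 68 mm high, standing in the tray; not to be disturbed. Point at its middle, 34 mm above its underside.
- green_bottle_centre (a point): Green-capped reagent bottle of the same form, bystander on the bench behind the work. Point half-way up, 42.5 mm above the bench.
- amber_bottle_centre (a point): Brown glass dropper bottle with black cap, 34 mm across, 112 mm high, bystander on the bench. Point half-way up, 56 mm above the bench.

How it is judged (in metres and radians):
On the way, in this order (a step that is already met when the one before it is completed fails the run):
1. both bottles stand released in the tray (x of blue_bottle_centre in the frame of tray between -0.056 and 0.056 m and y of blue_bottle_centre in the frame of tray between -0.101 and 0.101 m and z of blue_bottle_centre in the frame of tray between 0.0405 and 0.0525 m and angle between each of blue_bottle_centre, red_bottle_centre's own z axis and vertical below 0.1 rad and linear speed of each of blue_bottle, red_bottle below 0.03 m/s and contact force between the fingers and blue_bottle below 0.2 N and x of red_bottle_centre in the frame of tray between -0.056 and 0.056 m and y of red_bottle_centre in the frame of tray between -0.101 and 0.101 m and z of red_bottle_centre in the frame of tray between 0.0405 and 0.0525 m and contact force between the fingers and red_bottle below 0.2 N), for 0.2 s.
2. the pen lies released on the pen rest (x of pen_centre in the frame of rest between -0.015 and 0.015 m and y of pen_centre in the frame of rest between -0.015 and 0.015 m and z of pen_centre in the frame of rest between 0.028 and 0.036 m and angle between the y axis of pen_centre and the y axis of rest, either way round below 0.2 rad and linear speed of pen below 0.03 m/s and contact force between the fingers and pen below 0.2 N), for 0.2 s.
At the end, for the whole second after the job is handed in: The pen lies released and at rest on the pen rest's two bars, its middle within 15 mm of the rest's centre in x and in y and along its y axis within 0.2 rad; the blue and the red bottle each stand upright (within 0.1 rad), released and at rest, within 12 mm of where they stood at the start (all of step 2 and distance of each of blue_bottle_centre, red_bottle_centre from where it was at the start of the episode below 0.012 m and angle between each of blue_bottle_centre, red_bottle_centre's own z axis and vertical below 0.1 rad and linear speed of each of blue_bottle, red_bottle below 0.03 m/s and contact force between the fingers and blue_bottle below 0.2 N and contact force between the fingers and red_bottle below 0.2 N); the robot touches nothing.
It fails at once if a bottle tips over (angle between any of blue_bottle_centre, red_bottle_centre's own z axis and vertical above 0.6 rad).
It fails at once if the vial, the green or the brown bottle is moved more than 20 mm or tipped (distance of any of vial_centre, green_bottle_centre, amber_bottle_centre from where it was at the start of the episode above 0.02 m or angle between any of vial_centre, green_bottle_centre, amber_bottle_centre's own z axis and vertical above 0.5 rad).
It also fails if it takes over 128 s, if anything falls off the work surface, if the arm or the gripper's body presses on something with over 40 N, if the wrist force passes 120 N, or if a joint passes its speed limit or range.

### The arm

A 6-joint arm with a two-finger parallel gripper is mounted at the origin on a cart in front of the work surface, level with it; the furniture and walls round the work are solid. World frame = base frame: x ahead of the robot, y to its left, z up, the work surface at z = 0. Lengths are in mm, angles in rad, forces in N, time in s.
With the tool pointing down it reaches from about 350 to 975 mm from the base axis. Payload 7.1 kg.
Tool frame: the origin (TCP) lies at the very end of the fingers, on their centre line; the grasp point (between the pads) lies 19 mm behind it; y points along the fingers, z is the direction in which the jaws open and shut, and the axes are right-handed (so a half turn about y gives the same grasp; the last joint's range is limited). The gripper opens to 88 mm and grips with 3 to 60 N. Pads are 20 mm wide; open, the fingers measure 115 mm over their backs; the gripper's body (75 mm by 178 mm) begins 61 mm behind the grasp point.
Start: joints at [-1.341, 0.423, 1.63, -0, 1.089, -0.019], TCP at [153.92, -605.734, 222.675] pointing down, gripper open.
Joint ranges: [-3, 3], [-0.9, 2.11], [0.09, 2.58], [-1.31, 4.45], [0.11, 2.69], [-2.54, 2.54]. Speed limits (rad/s): [2.39, 2.39, 3.01, 3.14, 3.14, 3.14].

### API

Orientations are given as a rotation vector (axis times angle).
In Python, from workcell import ctrl gives the robot as it stands.
- The arm moves only by the shell command python3 -m jog 'ROWS'. ROWS is JSON, a list of rows, each a list of 3 entries, a list of its own where there are three numbers: the opening, from 0 (shut) to 1 (fully open), then the shift along the tool's x, y, z in cm, then the turn, a rotation vector about the tool's x, y, z in rad. In form: [[claw, [dx, dy, dz], [wx, wy, wz]], ...]. A call has 1 to 8 rows; each row is the pose to reach, as a shift and turn from the pose commanded when the call began, along the tool's axes at that moment; what a row does not reach only later rows make up. A row lasts 1/10 s, in which the tool goes at most 50 mm and 8.59 degrees, less where a joint would pass 70% of its speed; a pose out of reach is approached as far as the arm can. A call with a gripper value outside its range is refused whole. The fingers move at their own pace and stop on an object; the grip force is fixed at half the most. Time passes only in rows, so rows that repeat a pose let the fingers close. It gives the time, the measured TCP pose, the force and the opening at its end, in the units of the state.
- ctrl.get_obs(): the state, without advancing time (a new reading comes with each control period).
- ctrl.get_image(name): name is "scene" or "top"; returns a dict with "color" (384x512x3 uint8, red, green, blue), "z_map" (384x512 float32, mm along the optical axis (not along the pixel's ray), 0 where there is no reading), "fx", "fy", "cx", "cy" (pixels), "dist_coeffs" ([k1, k2, p1, p2, k3] as OpenCV has them; the pictures are not rectified), "pose" (4x4, takes a point from camera to world coordinates). Camera axes: x right, y down, z forward; pixel columns grow to the right and rows downward; lengths in mm; the calibration is good to about 2 mm. A picture is of the moment at which its call begins.
- ctrl.close_job(): hands the job in, once; it reports no verdict.
The state is a dict: "t": time; "qpos": joint angles; "qvel": joint speeds; "joint_torque": joint torques, N m; "ee_pos": TCP position; "orientation": TCP orientation; "ft_force": force on the tool from outside, world axes, zero at the start; "moment": the same for the moment, N m; "width": finger opening in mm.
Only numpy, scipy, OpenCV 4.12 (cv2) and the standard library are available. Lean on these libraries where they do the work, as an engineer would, in place of code of your own. Each camera call takes 0.05 s, during which the arm holds its last target.

## Working session

There is one attempt and no reset: what is moved stays moved. The work goes in short steps, Python scripts to look and compute and a shell command to move; the robot and the scene stay as the last step left them, time stands still between calls to the robot, and variables do not carry over. Pictures are saved under pics/ and viewed, and the job is handed in when it is done.

```bash
ls; mkdir -p pics; python3 - <<'E'
from workcell import ctrl
import cv2, numpy as np
print(ctrl.get_obs())
for n in ("scene","top"):
    im=ctrl.get_image(n)
    cv2.imwrite(f"pics/{n}0.png",im["color"][:,:,::-1])
    print(n,im["fx"],im["fy"],im["cx"],im["cy"],im["dist_coeffs"],np.round(im["pose"],3).tolist())
    np.savez(f"{n}0.npz",**im)
E
```

```text
pics
{'t': 0.0, 'qpos': array([-1.34101093e+00,  4.23848141e-01,  1.63067913e+00,  9.88907030e-06,
        1.08859559e+00, -1.89727304e-02]), 'qvel': array([ 0.00169726, -0.00060324,  0.00029902,  0.00114204,  0.00176465,
        0.00142443]), 'joint_torque': array([ 1.70517782e-03, -5.44614959e+01, -2.73668164e+01,  6.44558505e-02,
        2.27422547e-02, -1.16561046e-04]), 'ee_pos': array([ 153.79357563, -605.21275848,  221.90140976]), 'orientation': array([-0.26134947,  2.09074652, -2.08754074]), 'ft_force': array([ 0.50588274, -0.30151787, -1.10608097]), 'moment': array([0.0130693 , 0.01087494, 0.02679699]), 'width': 87.54575939480827}
scene 376.18824752185014 376.18824752185014 255.510791568292 191.58940650297916 [-0.04999537  0.          0.          0.          0.        ] [[-0.614, -0.388, 0.687, -148.621], [-0.789, 0.328, -0.52, 543.145], [-0.023, -0.861, -0.508, 595.23], [0.0, 0.0, 0.0, 1.0]]
top 474.13601850601066 474.13601850601066 250.4697848423326 186.4261983161285 [-0.09971896  0.          0.          0.          0.        ] [[-0.079, -0.974, 0.214, 225.737], [-0.997, 0.079, -0.011, 16.545], [-0.006, -0.214, -0.977, 1654.926], [0.0, 0.0, 0.0, 1.0]]
```

View pics/scene0.png

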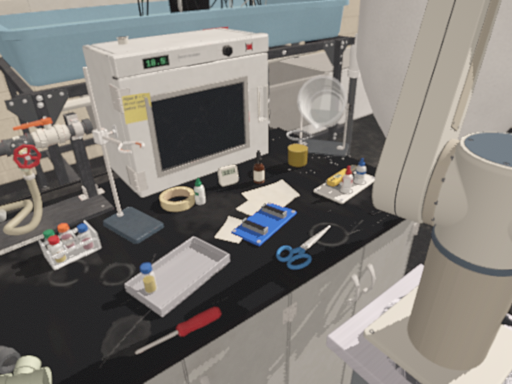

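View pics/top0.png

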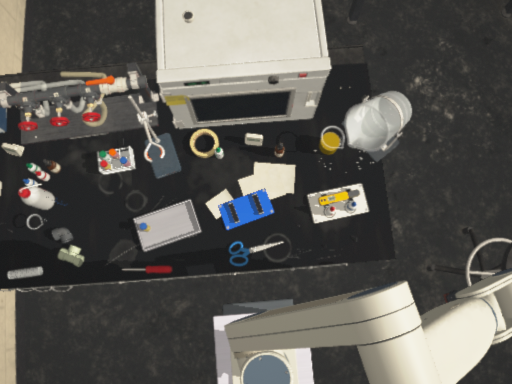

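```bash
cat > h.py <<'E'
import numpy as np, cv2
def load(n): return dict(np.load(n))
def pts(im):
    H,W=im["z_map"].shape
    u,v=np.meshgrid(np.arange(W),np.arange(H))
    K=np.array([[im["fx"],0,im["cx"]],[0,im["fy"],im["cy"]],[0,0,1]],float)
    n=cv2.undistortPoints(np.stack([u,v],-1).reshape(-1,1,2).astype(np.float64),K,np.array(im["dist_coeffs"],float)).reshape(H,W,2)
    z=im["z_map"]
    c=np.stack([n[...,0]*z,n[...,1]*z,z],-1)
    P=np.array(im["pose"])
    return c@P[:3,:3].T+P[:3,3], n
def ray(im,uv,zp):
    K=np.array([[im["fx"],0,im["cx"]],[0,im["fy"],im["cy"]],[0,0,1]],float)
    n=cv2.undistortPoints(np.array(uv,float).reshape(-1,1,2),K,np.array(im["dist_coeffs"],float)).reshape(-1,2)
    P=np.array(im["pose"]); d=np.c_[n,np.ones(len(n))]@P[:3,:3].T
    s=(zp-P[2,3])/d[:,2]
    return P[:3,3]+d*s[:,None]
def proj(im,X):
    P=np.linalg.inv(im["pose"]); K=np.array([[im["fx"],0,im["cx"]],[0,im["fy"],im["cy"]],[0,0,1]],float)
    r,_=cv2.Rodrigues(P[:3,:3]); return cv2.projectPoints(np.array(X,float).reshape(-1,1,3),r,P[:3,3],K,np.array(im["dist_coeffs"],float))[0].reshape(-1,2)
E
python3 - <<'E'
from h import *
t=load("top0.npz"); s=load("scene0.npz")
def crop(im,x0,y0,x1,y1,f,n): cv2.imwrite(n,cv2.resize(im["color"][y0:y1,x0:x1,::-1],None,fx=f,fy=f,interpolation=cv2.INTER_CUBIC))
crop(t,295,170,385,235,8,"pics/t_stand.png")
crop(t,120,130,300,260,4,"pics/t_mid.png")
crop(s,300,150,390,215,8,"pics/s_stand.png")
crop(s,110,150,310,320,4,"pics/s_mid.png")
p,_=pts(t)
for uv in [(20,250),(168,226),(247,209),(340,215)]: print(uv,p[uv[1],uv[0]].round(1))
p,_=pts(s)
for uv in [(180,275),(265,225),(365,185),(270,320)]: print(uv,p[uv[1],uv[0]].round(1))
E
```

```text
(20, 250) [422.6 837.5  -1.5]
(168, 226) [468.8 298.1   1.8]
(247, 209) [507.   16.    3.6]
(340, 215) [ 458.4 -308.7    7.6]
(180, 275) [467.4 298.4   4.4]
(265, 225) [487.6  33.1  11.2]
(365, 185) [ 458.3 -349.1    6.2]
(270, 320) [ 316.   159.1 -110. ]
```

View pics/t_stand.png

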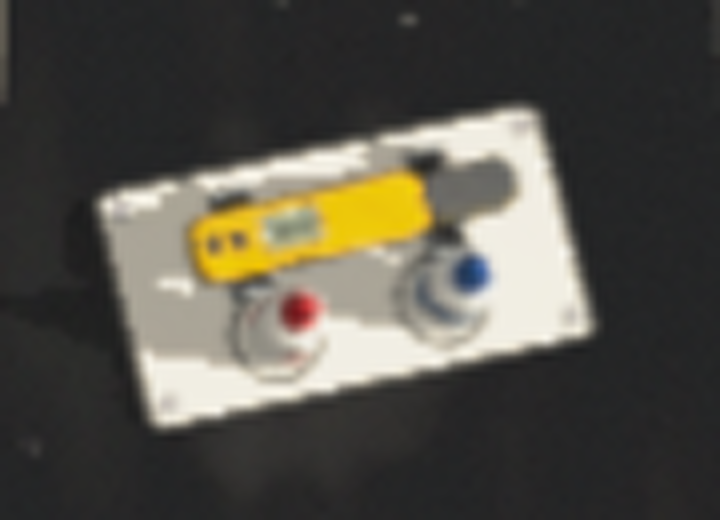

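View pics/t_mid.png

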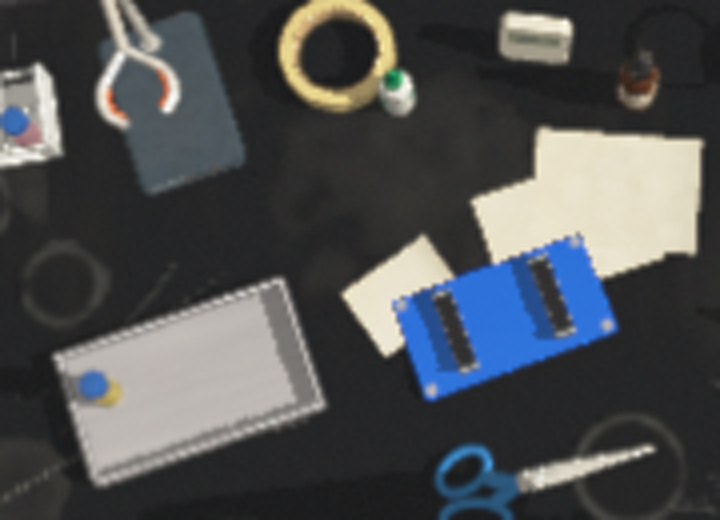

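View pics/s_stand.png

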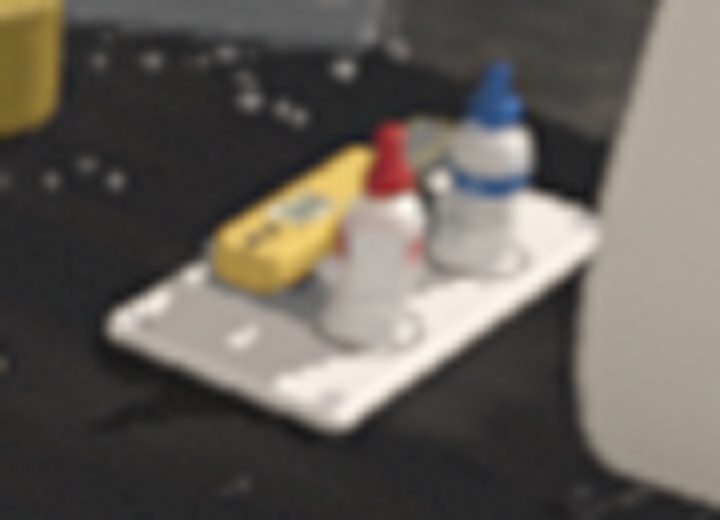

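View pics/s_mid.png

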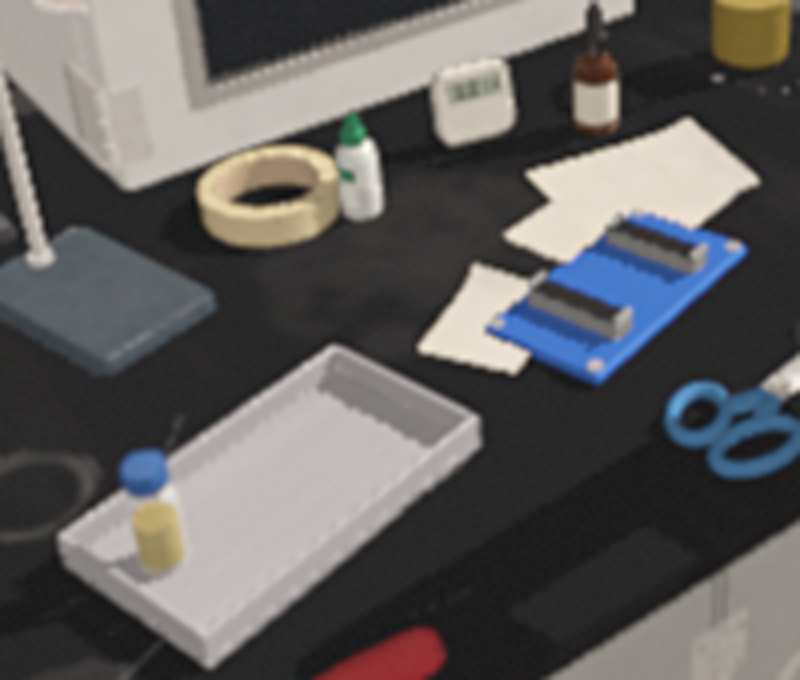

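```bash
cat > m.py <<'E'
from h import *
def rect(im,mask,z,box):
    m=np.zeros_like(mask); x0,y0,x1,y1=box; m[y0:y1,x0:x1]=mask[y0:y1,x0:x1]
    m=cv2.morphologyEx(m,cv2.MORPH_CLOSE,np.ones((3,3),np.uint8))
    cs,_=cv2.findContours(m,cv2.RETR_EXTERNAL,cv2.CHAIN_APPROX_NONE)
    c=max(cs,key=cv2.contourArea).reshape(-1,2)
    w=ray(im,c,z)[:,:2].astype(np.float32)
    (cx,cy),(a,b),ang=cv2.minAreaRect(w)
    M=cv2.moments(cv2.convexHull(w)); 
    R=cv2.boxPoints(((cx,cy),(a,b),ang))
    e=R[1]-R[0]; f=R[2]-R[1]; l=e if np.linalg.norm(e)>np.linalg.norm(f) else f
    if l[1]<0:l=-l
    yaw=np.arctan2(-l[0],l[1])
    return (round(cx,1),round(cy,1)),(round(M["m10"]/M["m00"],1),round(M["m01"]/M["m00"],1)),(round(a,1),round(b,1)),round(float(yaw),4)
def rng(im,lo,hi): return cv2.inRange(cv2.cvtColor(im["color"],cv2.COLOR_RGB2HSV),np.array(lo),np.array(hi))
def cen(m,box):
    x0,y0,x1,y1=box; v,u=np.nonzero(m[y0:y1,x0:x1]); return (u.mean()+x0,v.mean()+y0),(u.min()+x0,v.min()+y0,u.max()+x0,v.max()+y0),len(u)
E
python3 - <<'E'
from m import *
t=load("top0.npz"); s=load("scene0.npz")
g=lambda im,lo:cv2.inRange(cv2.cvtColor(im["color"],cv2.COLOR_RGB2GRAY),lo,255)
print("stand top",rect(t,g(t,100),8,(300,175,378,230)))
print("stand scn",rect(s,g(s,110),8,(312,165,374,206)))
print("rest top",rect(t,rng(t,(105,150,90),(120,255,255)),8,(215,185,280,232)))
print("rest scn",rect(s,rng(s,(105,150,60),(120,255,255)),8,(230,200,300,246)))
print("tray top",rect(t,g(t,90),22,(130,198,203,254)))
print("tray scn",rect(s,g(s,100),22,(120,232,232,300)))
for nm,lo,hi,z in (("blue",(105,120,60),(125,255,255),72),("red",(170,150,90),(180,255,255),72),("yellow",(22,150,120),(32,255,255),24)):
  for n,im,b in (("top",t,(300,180,375,220)),("scn",s,(312,155,372,200))):
    c,bb,k=cen(rng(im,lo,hi),b); print(nm,n,np.round(c,1),bb,k,ray(im,[c],z)[0].round(1))
for nm,lo,hi,z in (("green",(65,100,40),(90,255,255),72),("vialcap",(100,120,60),(125,255,255),62)):
  for n,im,b in (("top",t,(212,145,226,160) if nm=="green" else (138,220,150,235)),("scn",s,(190,176,206,190) if nm=="green" else (138,260,154,276))):
    c,bb,k=cen(rng(im,lo,hi),b); print(nm,n,np.round(c,1),bb,k,ray(im,[c],z)[0].round(1))
p,_=pts(t)
print(p[193:206:2,315:350:5,2].round(0))
E
```

```text
stand top ((503.0, -306.2), (503.1, -306.0), (109.5, 203.7), 0.1324)
stand scn ((512.0, -313.7), (492.2, -312.8), (176.9, 263.1), 0.6461)
rest top ((508.1, 20.4), (505.6, 20.0), (99.3, 182.6), 0.2759)
rest scn ((504.6, 21.3), (501.0, 21.7), (99.9, 188.0), 0.2733)
tray top ((470.2, 298.6), (470.2, 298.4), (126.2, 213.9), 0.2607)
tray scn ((469.3, 301.2), (470.5, 295.5), (155.7, 222.0), 0.2593)
blue top [353.7 204. ] (np.int64(353), np.int64(203), np.int64(355), np.int64(205)) 7 [ 483.1 -347.2   72. ]
blue scn [361.5 163.8] (np.int64(359), np.int64(159), np.int64(364), np.int64(173)) 29 [ 481.6 -348.8   72. ]
red top [331.7 208.3] (np.int64(331), np.int64(208), np.int64(332), np.int64(209)) 3 [ 474.4 -270.3   72. ]
red scn [347.9 170. ] (np.int64(347), np.int64(166), np.int64(349), np.int64(173)) 16 [ 481.  -284.1   72. ]
yellow top [334.1 197.7] (np.int64(319), np.int64(191), np.int64(348), np.int64(204)) 184 [ 518.7 -291.9   24. ]m.py:17: RuntimeWarning: Mean of empty slice.
  x0,y0,x1,y1=box; v,u=np.nonzero(m[y0:y1,x0:x1]); return (u.mean()+x0,v.mean()+y0),(u.min()+x0,v.min()+y0,u.max()+x0,v.max()+y0),len(u)
  ret = ret.dtype.type(ret / rcount)
Traceback (most recent call last):
  File "m.py", line 17, in cen
    x0,y0,x1,y1=box; v,u=np.nonzero(m[y0:y1,x0:x1]); return (u.mean()+x0,v.mean()+y0),(u.min()+x0,v.min()+y0,u.max()+x0,v.max()+y0),len(u)
                                                                                       ~~~~~^^
ValueError: zero-size array to reduction operation minimum which has no identity
```

```bash
python3 - <<'E'
from m import *
from workcell import ctrl
from scipy.spatial.transform import Rotation as Ro
t=load("top0.npz"); s=load("scene0.npz")
o=ctrl.get_obs(); print(Ro.from_rotvec(o["orientation"]).as_matrix().round(3))
# yellow+grey end on pen top, from the zoomed picture (crop origin 295,170 scale 8)
px=lambda a:[(x/8-.5+295+.0,y/8-.5+170) for x,y in a]
e=ray(t,px([(195,247),(515,183)]),38); print("pen ends",e.round(1),"mid",e.mean(0).round(1),"len",np.linalg.norm(e[1]-e[0]))
m=rng(t,(20,120,90),(34,255,255))
print("yellow part",rect(t,m,42,(310,185,352,208)))
for nm,im,uv,z in (("vial",t,(120+93/4,130+386/4),66),("vial",s,(110+145/4,150+462/4),66),("green",t,(120+394/4,130+78/4),80),("green",s,(110+352/4,150+128/4),78),("amber",t,(120+642/4,130+60/4),105),("amber",s,(110+594/4,150+15/4),105)): print(nm,ray(im,[uv],z)[0].round(1))
p,_=pts(t); ps,_=pts(s)
print(p[192:206:2,317:362:4,2].round(0))
print("scene bars", np.round(ps[206:222:3,275:285:3],0).reshape(-1,3)[:8].tolist())
E
```

```text
[[-0.969 -0.     0.246]
 [-0.246  0.001 -0.969]
 [-0.    -1.    -0.001]]
pen ends [[ 511.2 -235.2   38. ]
 [ 528.1 -378.3   38. ]] mid [ 519.7 -306.8   38. ] len 144.097304154839
yellow part ((515.0, -285.5), (515.7, -285.7), (33.0, 105.9), 0.118)
vial [464.2 371.6  66. ]
vial [474.1 366.1  66. ]
green [710.1  98.2  80. ]
green [700. 106.  78.]
amber [ 701.2 -115.2  105. ]
amber [ 691.  -107.7  105. ]
[[-1.000e+00  8.000e+00  1.200e+01  1.000e+01  1.500e+01  8.000e+00
   3.900e+01  4.200e+01  4.000e+01  4.200e+01  4.100e+01  1.300e+01]
 [ 2.000e+00  2.200e+01  2.600e+01  4.000e+00  4.300e+01  4.100e+01
   4.200e+01  3.800e+01  4.100e+01  4.200e+01  3.600e+01  8.000e+00]
 [ 1.200e+01  1.500e+01  1.655e+03  4.200e+01  3.400e+01  3.400e+01
   4.400e+01  3.700e+01  3.300e+01  3.400e+01  1.200e+01  8.000e+00]
 [ 7.000e+00  4.000e+01  4.200e+01  4.800e+01  4.000e+01  3.800e+01
   3.700e+01  4.500e+01  2.700e+01  5.000e+00  1.200e+01  3.000e+00]
 [ 7.000e+00  4.000e+01  4.100e+01  3.700e+01  4.100e+01  4.200e+01
   4.100e+01  7.000e+00  2.100e+01  2.400e+01  4.000e+00  1.300e+01]
 [ 1.500e+01  4.300e+01  4.500e+01  3.700e+01  3.700e+01  1.000e+01
   1.000e+01  3.000e+00  1.300e+01  8.500e+01  1.300e+01  1.100e+01]
 [ 1.000e+00  3.900e+01  4.200e+01  1.300e+01  5.000e+00  7.000e+00
   5.000e+00  1.000e+01  6.400e+01  9.300e+01  4.000e+00  3.000e+00]]
scene bars [[547.0, -52.0, 7.0], [539.0, -57.0, 8.0], [534.0, -64.0, 9.0], [539.0, -80.0, -1.0], [517.0, -27.0, 22.0], [511.0, -33.0, 22.0], [521.0, -53.0, 9.0], [518.0, -62.0, 7.0]]
```

```bash
cat > go.py <<'E'
import sys
from h import *
from workcell import ctrl
from scipy.spatial.transform import Rotation as Ro
# usage: go.py x y z yaw   (yaw: frame whose y axis (default) or, with 'x', x axis the jaws follow)
a=sys.argv; tgt=np.array([float(v) for v in a[1:4]]); yaw=float(a[4])
o=ctrl.get_obs(); R=Ro.from_rotvec(o["orientation"]).as_matrix(); p=np.array(o["ee_pos"])
d=R.T@(tgt-p)/10
zx=np.array([np.sin(yaw),-np.cos(yaw),0]) if len(a)<6 else np.array([np.cos(yaw),np.sin(yaw),0])*(1 if a[5]=="x" else -1)
yt=np.array([0,0,-1.]); Rt=np.c_[np.cross(yt,zx),yt,zx]
w=Ro.from_matrix(R.T@Rt).as_rotvec()
print("t %.1f tcp %s width %.1f F %s q %s"%(o["t"],p.round(1),o["width"],np.round(o["ft_force"],1),np.round(o["qpos"],2)))
print("shift cm",d.round(2),"turn",w.round(3),"dist mm %.0f"%np.linalg.norm(tgt-p))
E
python3 go.py 473.8 -271 200 0.13
```

```text
t 0.1 tcp [ 153.8 -605.3  222. ] width 87.8 F [-0.5  0.6 -0.1] q [-1.34  0.42  1.63 -0.    1.09 -0.02]
shift cm [-39.25   2.23 -24.52] turn [0.001 0.119 0.   ] dist mm 463
```

```bash
python3 -m jog '[[0.68,[-5,0.3,-3],[0,0.03,0]],[0.68,[-10,0.6,-6],[0,0.05,0]],[0.68,[-15,0.9,-9],[0,0.08,0]],[0.68,[-19,1,-12],[0,0.1,0]],[0.68,[-23,1.2,-15],[0,0.119,0]],[0.68,[-27,1.5,-18],[0,0.119,0]],[0.68,[-31,1.8,-20],[0,0.119,0]],[0.68,[-35,2,-22],[0,0.119,0]]]'; python3 go.py 473.8 -271 200 0.13
```

```text
t: 0.9
ee_pos: [428.9, -314.1, 203.2]
orientation: [-0.14, 2.155, -2.154]
ft_force: [1.0, -1.1, 0.0]
width: 59.8
t 0.9 tcp [ 428.9 -314.1  203.2] width 59.8 F [ 1.  -1.1  0. ] q [-0.65  0.31  1.85 -0.    0.98  0.79]
shift cm [-5.01  0.32 -3.69] turn [ 0. -0.  0.] dist mm 62
```

```bash
python3 -m jog '[[0.68,[-3,0.3,-2],[0,0,0]],[0.68,[-5,0.3,-3.7],[0,0,0]],[0.68,[-5,3.3,-3.7],[0,0,0]],[0.68,[-5,6.3,-3.7],[0,0,0]],[0.68,[-5,8.3,-3.7],[0,0,0]],[0.68,[-5,8.3,-3.7],[0,0,0]]]'; python3 go.py 473.8 -271 29 0.13; python3 - <<'E'
from h import *
from workcell import ctrl
for n in ("scene","top"):
    im=ctrl.get_image(n); np.savez(f"{n}1.npz",**im)
    x0,y0,x1,y1=(300,130,390,215) if n=="scene" else (295,150,385,235)
    cv2.imwrite(f"pics/{n}1.png",cv2.resize(im["color"][y0:y1,x0:x1,::-1],None,fx=6,fy=6,interpolation=cv2.INTER_CUBIC))
E
```

```text
t: 1.5
ee_pos: [471.1, -271.5, 117.6]
orientation: [-0.146, 2.16, -2.153]
ft_force: [0.2, 1.2, 0.3]
width: 59.9
t 1.5 tcp [ 471.1 -271.5  117.6] width 59.9 F [0.2 1.2 0.3] q [-0.54  0.46  1.88  0.    0.82  0.9 ]
shift cm [-0.32  8.86  0.02] turn [0.004 0.    0.005] dist mm 89
```

View pics/scene1.png

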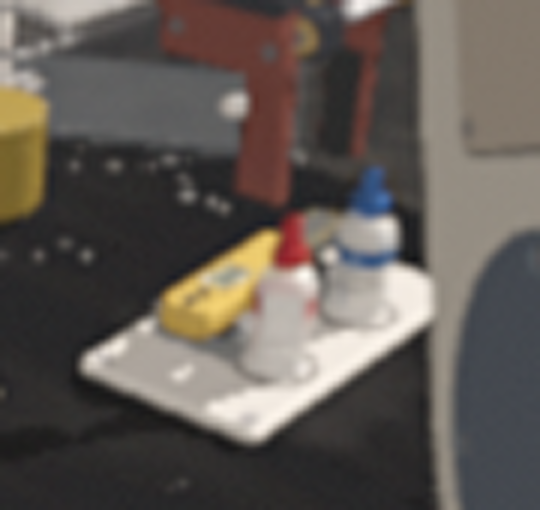

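View pics/top1.png

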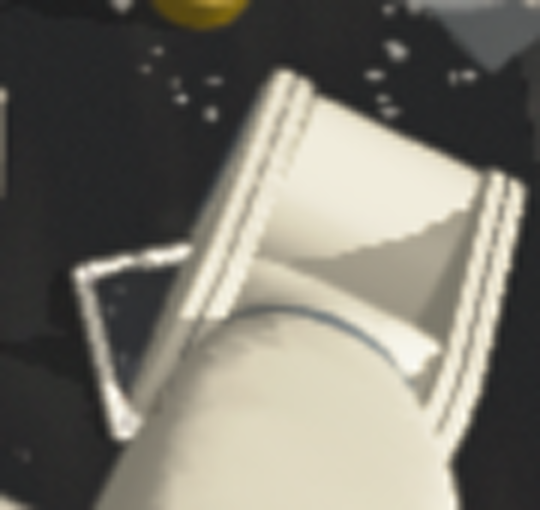

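```bash
python3 - <<'E'
from m import *
s=load("scene1.npz");t=load("top0.npz");s0=load("scene0.npz")
print("tcp in scene crop",((proj(s,[[471.1,-271.5,117.6],[473.8,-271,93],[473.8,-271,72]])-[300,130])*6).round(0).tolist())
for nm,h in (("red",None),("blue",None)):
    for n,im,b,z in (("top",t,(325,198,360,216),75),("scn",s0,(338,154,370,180),71)):
        c=im["color"].astype(int); 
        w=(c[...,0]-np.maximum(c[...,1],c[...,2])) if nm=="red" else (c[...,2]-c[...,0])
        x0,y0,x1,y1=b; w=np.where(w>40,w,0)[y0:y1,x0:x1]
        if nm=="blue" and n=="scn": w[20:]=0
        if n=="scn" and nm=="red": w[22:]=0
        v,u=np.nonzero(w); ww=w[v,u]; uc,vc=(u*ww).sum()/ww.sum()+x0,(v*ww).sum()/ww.sum()+y0
        print(nm,n,round(uc,1),round(vc,1),len(u),(u.min()+x0,v.min()+y0,u.max()+x0,v.max()+y0),ray(im,[(uc,vc)],z)[0].round(1))
# bodies of the bottles in scene: rows of brightness
g=cv2.cvtColor(s0["color"],cv2.COLOR_RGB2GRAY)
for r in range(180,196,2): print(r,g[r,336:360].tolist())
for r in range(204,220,2): print(r,cv2.cvtColor(t["color"],cv2.COLOR_RGB2GRAY)[r,320:362].tolist())
E
```

```text
tcp in scene crop [[296.0, 171.0], [286.0, 215.0], [282.0, 253.0]]
red top 332.1 206.0 39 (np.int64(325), np.int64(198), np.int64(347), np.int64(210)) [ 481.7 -272.1   75. ]
red scn 348.2 170.2 49 (np.int64(345), np.int64(165), np.int64(351), np.int64(174)) [ 481.  -285.5   71. ]
blue top 353.9 203.8 11 (np.int64(352), np.int64(202), np.int64(355), np.int64(205)) [ 483.3 -347.4   75. ]
blue scn 361.6 164.4 47 (np.int64(357), np.int64(158), np.int64(365), np.int64(173)) [ 479.8 -347.4   71. ]
180 [208, 207, 199, 184, 158, 129, 110, 136, 174, 183, 181, 183, 182, 181, 172, 156, 139, 131, 154, 165, 167, 171, 182, 185]
182 [188, 174, 158, 149, 150, 151, 143, 151, 175, 182, 184, 184, 183, 181, 174, 166, 158, 132, 138, 159, 170, 176, 180, 183]
184 [146, 114, 88, 108, 149, 166, 164, 169, 180, 184, 185, 186, 184, 184, 187, 187, 176, 162, 151, 147, 150, 159, 168, 177]
186 [91, 84, 94, 103, 115, 135, 157, 170, 177, 180, 181, 182, 183, 185, 190, 191, 189, 205, 225, 229, 232, 237, 237, 235]
188 [108, 106, 107, 107, 125, 149, 163, 174, 180, 185, 186, 190, 191, 193, 204, 220, 232, 237, 237, 236, 23
[... 1359 characters left out ...]
38, 238, 236, 221, 187, 191, 202, 197, 183, 176, 190, 222, 236, 237, 237, 237, 235, 228, 223]
214 [185, 169, 166, 156, 123, 124, 150, 148, 146, 147, 143, 141, 171, 192, 190, 224, 237, 238, 238, 238, 238, 238, 238, 238, 238, 238, 237, 237, 237, 236, 231, 222, 224, 223, 202, 159, 128, 107, 95, 85, 66, 48]
216 [237, 235, 235, 235, 230, 211, 193, 206, 219, 216, 220, 208, 176, 204, 234, 238, 238, 237, 237, 237, 235, 230, 226, 224, 222, 212, 174, 126, 107, 102, 86, 62, 51, 44, 40, 38, 37, 38, 38, 39, 38, 39]
218 [238, 238, 238, 238, 238, 238, 237, 235, 234, 234, 233, 232, 229, 226, 225, 227, 213, 147, 119, 103, 93, 77, 64, 55, 52, 51, 50, 48, 47, 45, 44, 41, 39, 37, 37, 37, 38, 37, 38, 39, 40, 38]
```

```bash
python3 -m jog '[[0.68,[-0.3,2,0],[0.004,0,0.005]],[0.68,[-0.3,4,0],[0.004,0,0.005]],[0.68,[-0.3,6,0],[0.004,0,0.005]],[0.68,[-0.3,7.5,0],[0.004,0,0.005]],[0.68,[-0.3,8.8,0],[0.004,0,0.005]],[0.68,[-0.3,8.8,0],[0.004,0,0.005]]]'; python3 go.py 473.8 -271 29 0.13
```

```text
t: 2.2
ee_pos: [475.5, -272.2, 31.5]
orientation: [-0.136, 2.15, -2.156]
ft_force: [0.3, 0.3, 0.5]
width: 59.5
t 2.2 tcp [ 475.5 -272.2   31.5] width 59.5 F [0.3 0.3 0.5] q [-0.54  0.6   1.9  -0.    0.63  0.9 ]
shift cm [ 0.15  0.25 -0.15] turn [-0.003 -0.    -0.004] dist mm 3
```

Position is good; close on the red bottle.

```bash
python3 -m jog '[[0.45,[0.1,0.2,0],[0,0,0]],[0.3,[0.1,0.2,0],[0,0,0]],[0.2,[0.1,0.2,0],[0,0,0]],[0.1,[0.1,0.2,0],[0,0,0]],[0.1,[0.1,0.2,0],[0,0,0]],[0.1,[0.1,0.2,0],[0,0,0]]]'; python3 go.py 474 -272 29 0.13;  python3 - <<'E'
from h import *
from workcell import ctrl
for n in ("scene",):
    im=ctrl.get_image(n); np.savez(f"{n}2.npz",**im)
    x0,y0,x1,y1=(300,130,390,215) if n=="scene" else (295,150,385,235)
    cv2.imwrite(f"pics/{n}2.png",cv2.resize(im["color"][y0:y1,x0:x1,::-1],None,fx=6,fy=6,interpolation=cv2.INTER_CUBIC))
E
```

```text
t: 2.8
ee_pos: [475.3, -272.8, 30.8]
orientation: [-0.133, 2.147, -2.156]
ft_force: [-0.5, 0.7, 3.4]
width: 28.1
t 2.8 tcp [ 475.3 -272.8   30.8] width 28.1 F [-0.5  0.7  3.4] q [-0.54  0.6   1.9  -0.    0.63  0.9 ]
shift cm [ 0.12  0.18 -0.09] turn [-0.005 -0.    -0.006] dist mm 2
```

View pics/scene2.png

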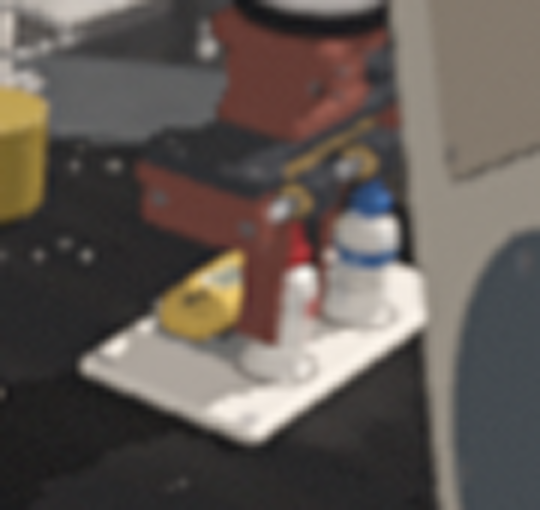

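```bash
python3 -m jog '[[0.1,[0,-1,0],[0,0,0]],[0.1,[0,-3,0],[0,0,0]],[0.1,[0,-6,0],[0,0,0]],[0.1,[0,-9,0],[0,0,0]],[0.1,[0,-12,0],[0,0,0]],[0.1,[0,-12,0],[0,0,0]]]'; python3 go.py 470.2 298.5 150 0.26
```

```text
t: 3.45
ee_pos: [476.4, -273.4, 154.7]
orientation: [-0.128, 2.141, -2.157]
ft_force: [0.8, 0.0, -0.0]
width: 28.1
t 3.5 tcp [ 476.4 -273.4  154.7] width 28.1 F [ 0.8  0.  -0. ] q [-0.54  0.4   1.86  0.    0.87  0.9 ]
shift cm [ -6.78   0.06 -56.8 ] turn [-0.009 -0.13  -0.01 ] dist mm 572
```

```bash
python3 -m jog '[[0.1,[-0.3,0,-2],[-0.003,-0.01,-0.003]],[0.1,[-0.8,0,-6],[-0.009,-0.02,-0.01]],[0.1,[-1.3,0,-10],[-0.009,-0.03,-0.01]],[0.1,[-1.8,0,-14.5],[-0.009,-0.04,-0.01]],[0.1,[-2.3,0,-19],[-0.009,-0.05,-0.01]],[0.1,[-2.8,0,-23.5],[-0.009,-0.06,-0.01]],[0.1,[-3.3,0,-28],[-0.009,-0.07,-0.01]],[0.1,[-3.8,0,-32],[-0.009,-0.08,-0.01]]]'; python3 go.py 470.2 298.5 150 0.26
```

```text
t: 4.25
ee_pos: [469.5, 52.0, 148.7]
orientation: [-0.231, 2.118, -2.109]
ft_force: [1.1, -0.9, -0.1]
width: 27.9
t 4.2 tcp [469.5  52.  148.7] width 27.9 F [ 1.1 -0.9 -0.1] q [0.08 0.32 2.01 0.01 0.82 1.44]
shift cm [ -5.22  -0.03 -24.1 ] turn [ 0.005 -0.049  0.006] dist mm 247
```

```bash
python3 -m jog '[[0.1,[-0.9,0,-4],[0.005,-0.01,0.006]],[0.1,[-1.8,0,-8],[0.005,-0.02,0.006]],[0.1,[-2.7,0,-12],[0.005,-0.03,0.006]],[0.1,[-3.5,0,-16],[0.005,-0.04,0.006]],[0.1,[-4.2,0,-19.5],[0.005,-0.049,0.006]],[0.1,[-4.8,0,-22.3],[0.005,-0.049,0.006]],[0.1,[-5.2,0,-24.1],[0.005,-0.049,0.006]],[0.1,[-5.2,0,-24.1],[0.005,-0.049,0.006]]]'; python3 go.py 470.2 298.5 29 0.26
```

```text
t: 5.05
ee_pos: [471.0, 298.2, 149.7]
orientation: [-0.272, 2.082, -2.082]
ft_force: [0.0, -0.8, -1.0]
width: 27.5
t 5.0 tcp [471.  298.2 149.7] width 27.5 F [ 0.  -0.8 -1. ] q [ 0.54  0.42  1.83 -0.    0.88  1.85]
shift cm [ 0.08 12.07 -0.05] turn [ 0.     0.001 -0.001] dist mm 121
```

```bash
python3 -m jog '[[0.1,[0,3,0],[0,0,0]],[0.1,[0,6,0],[0,0,0]],[0.1,[0,9,0],[0,0,0]],[0.1,[0,11,0],[0,0,0]],[0.1,[0,11.8,0],[0,0,0]],[0.1,[0,12.1,0],[0,0,0]],[0.1,[0,12.1,0],[0,0,0]]]'; python3 go.py 470.2 298.5 27 0.26;  python3 - <<'E'
from h import *
from workcell import ctrl
for n in ("scene",):
    im=ctrl.get_image(n); np.savez(f"{n}3.npz",**im)
    x0,y0,x1,y1=(110,180,240,320)
    cv2.imwrite(f"pics/{n}3.png",cv2.resize(im["color"][y0:y1,x0:x1,::-1],None,fx=4,fy=4,interpolation=cv2.INTER_CUBIC))
E
```

```text
t: 5.75
ee_pos: [471.7, 296.2, 29.5]
orientation: [-0.269, 2.083, -2.083]
ft_force: [-0.3, -0.3, 0.4]
width: 27.8
t 5.8 tcp [471.7 296.2  29.5] width 27.8 F [-0.3 -0.3  0.4] q [ 0.54  0.62  1.88 -0.    0.65  1.85]
shift cm [ 0.09  0.25 -0.26] turn [ 0.    -0.002 -0.001] dist mm 4
```

View pics/scene3.png

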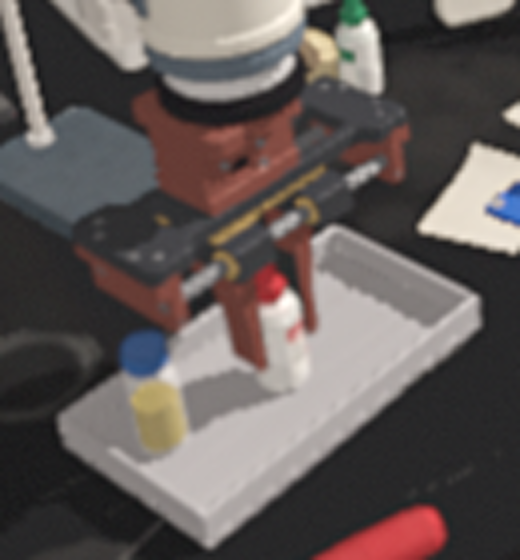

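```bash
python3 -m jog '[[0.1,[0,0.1,0],[0,0,0]],[0.1,[0,0.2,0],[0,0,0]],[0.1,[0,0.2,0],[0,0,0]]]'; python3 -m jog '[[0.1,[0,0.1,0],[0,0,0]],[0.1,[0,0.1,0],[0,0,0]]]'
```

```text
t: 6.1
ee_pos: [471.6, 296.8, 27.7]
orientation: [-0.269, 2.083, -2.082]
ft_force: [0.4, 0.3, -1.0]
width: 28.0
t: 6.3
ee_pos: [471.7, 296.9, 26.8]
orientation: [-0.269, 2.083, -2.082]
ft_force: [-0.9, -0.6, 4.3]
width: 28.0
```

```bash
python3 -m jog '[[0.4,[0,0,0],[0,0,0]],[0.6,[0,0,0],[0,0,0]],[0.6,[0,0,0],[0,0,0]],[0.6,[0,-2,0],[0,0,0]],[0.6,[0,-5,0],[0,0,0]],[0.6,[0,-9,0],[0,0,0]],[0.6,[0,-12,0],[0,0,0]],[0.6,[0,-14,0],[0,0,0]]]'; python3 go.py 483.2 -347.3 165 0.13;  python3 - <<'E'
from h import *
from workcell import ctrl
for n in ("scene",):
    im=ctrl.get_image(n); np.savez(f"{n}4.npz",**im)
    x0,y0,x1,y1=(110,180,240,320)
    cv2.imwrite(f"pics/{n}4.png",cv2.resize(im["color"][y0:y1,x0:x1,::-1],None,fx=4,fy=4,interpolation=cv2.INTER_CUBIC))
E
```

```text
t: 7.1
ee_pos: [471.9, 297.0, 168.6]
orientation: [-0.267, 2.083, -2.081]
ft_force: [0.5, 0.1, -0.0]
width: 53.0
t 7.1 tcp [471.9 297.  168.6] width 53.0 F [ 0.5  0.1 -0. ] q [ 0.54  0.39  1.82 -0.    0.92  1.85]
shift cm [15.4   0.25 62.57] turn [ 0.001  0.129 -0.004] dist mm 644
```

View pics/scene4.png

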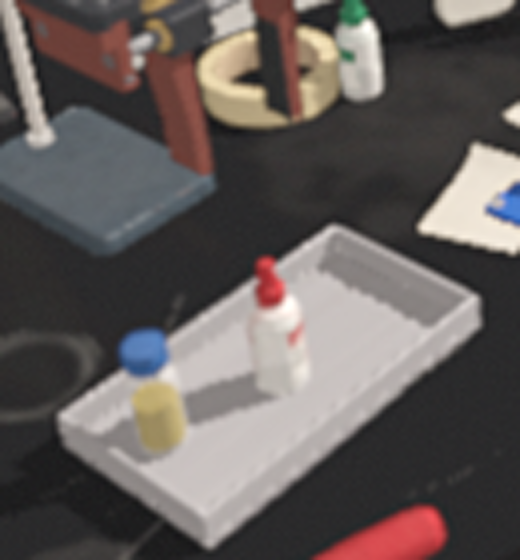

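```bash
python3 -m jog '[[0.65,[1.2,0,5],[0,0.015,0]],[0.65,[2.4,0,10],[0,0.03,0]],[0.65,[3.7,0,15],[0,0.05,0]],[0.65,[4.9,0,20],[0,0.06,0]],[0.65,[6.1,0,25],[0,0.07,0]],[0.65,[7.4,0,30],[0,0.09,0]],[0.65,[8.6,0,35],[0,0.1,0]],[0.65,[9.8,0,40],[0,0.12,0]]]'; python3 go.py 483.2 -347.3 165 0.13
```

```text
t: 7.95
ee_pos: [478.0, -105.3, 165.6]
orientation: [-0.148, 2.15, -2.149]
ft_force: [1.6, 0.5, 1.0]
width: 57.1
t 8.0 tcp [ 478.  -105.3  165.6] width 57.1 F [1.6 0.5 1. ] q [-0.24  0.31  1.97  0.    0.86  1.19]
shift cm [ 2.82  0.05 24.04] turn [ 0.     0.008 -0.001] dist mm 242
```

```bash
python3 -m jog '[[0.65,[0.6,0,5],[0,0.008,0]],[0.65,[1.2,0,10],[0,0.008,0]],[0.65,[1.8,0,15],[0,0.008,0]],[0.65,[2.4,0,20],[0,0.008,0]],[0.65,[2.8,0,24],[0,0.008,0]],[0.65,[2.8,2,24],[0,0.008,0]],[0.65,[2.8,5,24],[0,0.008,0]],[0.65,[2.8,5,24],[0,0.008,0]]]'; python3 go.py 483.2 -347.3 30 0.13
```

```text
t: 8.75
ee_pos: [481.3, -343.5, 111.9]
orientation: [-0.145, 2.162, -2.151]
ft_force: [-0.9, 1.0, -0.4]
width: 57.1
t 8.8 tcp [ 481.3 -343.5  111.9] width 57.1 F [-0.9  1.  -0.4] q [-0.64  0.52  1.77  0.    0.86  0.8 ]
shift cm [-0.17  8.18  0.45] turn [ 0.006 -0.     0.004] dist mm 82
```

```bash
python3 -m jog '[[0.65,[-0.1,0,0.3],[0.004,0,0.003]],[0.65,[-0.1,0,0.3],[0.004,0,0.003]],[0.65,[-0.1,0,0.3],[0.004,0,0.003]]]'; python3 go.py 483.2 -347.3 30 0.13; python3 - <<'E'
from h import *
from workcell import ctrl
for n in ("scene",):
    im=ctrl.get_image(n); np.savez(f"{n}5.npz",**im)
    x0,y0,x1,y1=(300,110,400,210)
    cv2.imwrite(f"pics/{n}5.png",cv2.resize(im["color"][y0:y1,x0:x1,::-1],None,fx=5,fy=5,interpolation=cv2.INTER_CUBIC))
E
```

```text
t: 9.05
ee_pos: [486.4, -348.1, 117.4]
orientation: [-0.135, 2.145, -2.156]
ft_force: [0.8, 0.3, -0.9]
width: 56.8
t 9.1 tcp [ 486.4 -348.1  117.4] width 56.8 F [ 0.8  0.3 -0.9] q [-0.64  0.52  1.76  0.    0.85  0.8 ]
shift cm [ 0.35  8.73 -0.16] turn [-0.005  0.001 -0.006] dist mm 87
```

View pics/scene5.png

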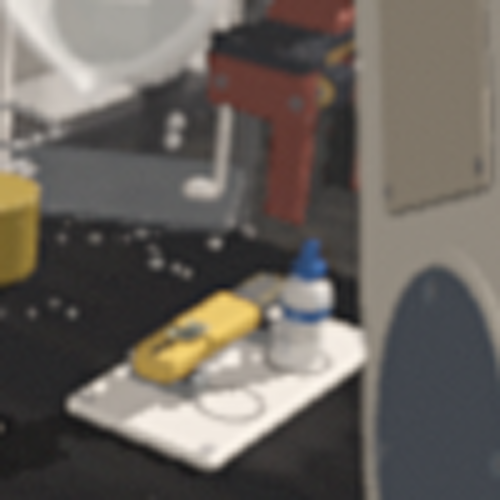

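```bash
python3 -m jog '[[0.65,[0.3,2,-0.1],[-0.004,0,-0.005]],[0.65,[0.3,4,-0.1],[-0.004,0,-0.005]],[0.65,[0.3,6,-0.1],[-0.004,0,-0.005]],[0.65,[0.3,7.7,-0.1],[-0.004,0,-0.005]],[0.65,[0.3,8.7,-0.1],[-0.004,0,-0.005]],[0.65,[0.3,8.7,-0.1],[-0.004,0,-0.005]],[0.65,[0.3,8.7,-0.1],[-0.004,0,-0.005]]]'; python3 go.py 483.2 -347.3 30 0.13
```

```text
t: 9.8
ee_pos: [483.3, -347.6, 29.7]
orientation: [-0.141, 2.153, -2.154]
ft_force: [0.2, 1.1, 0.6]
width: 57.0
t 9.8 tcp [ 483.3 -347.6   29.7] width 57.0 F [0.2 1.1 0.6] q [-0.64  0.65  1.79 -0.    0.7   0.8 ]
shift cm [ 0.   -0.03 -0.03] turn [-0.     0.001  0.   ] dist mm 0
```

```bash
python3 -m jog '[[0.4,[0,0,0],[0,0,0]],[0.3,[0,0,0],[0,0,0]],[0.2,[0,0,0],[0,0,0]],[0.1,[0,0,0],[0,0,0]],[0.1,[0,0,0],[0,0,0]],[0.1,[0,0,0],[0,0,0]]]'; python3 go.py 483.2 -347.3 30 0.13
```

```text
t: 10.4
ee_pos: [483.1, -347.6, 29.4]
orientation: [-0.141, 2.154, -2.154]
ft_force: [-0.2, -0.1, 2.7]
width: 27.4
t 10.4 tcp [ 483.1 -347.6   29.4] width 27.4 F [-0.2 -0.1  2.7] q [-0.64  0.65  1.79 -0.    0.7   0.8 ]
shift cm [-0.02 -0.06 -0.03] turn [-0.     0.001  0.   ] dist mm 1
```

```bash
python3 -m jog '[[0.1,[0,-1,0],[0,0,0]],[0.1,[0,-3,0],[0,0,0]],[0.1,[0,-6,0],[0,0,0]],[0.1,[0,-9,0],[0,0,0]],[0.1,[0,-12,0],[0,0,0]],[0.1,[0,-14,0],[0,0,0]],[0.1,[0,-14,0],[0,0,0]]]'; python3 go.py 487 235.5 165 0.26
```

```text
t: 11.1
ee_pos: [484.4, -348.5, 172.3]
orientation: [-0.137, 2.148, -2.156]
ft_force: [-0.6, 0.2, -1.5]
width: 28.2
t 11.1 tcp [ 484.4 -348.5  172.3] width 28.2 F [-0.6  0.2 -1.5] q [-0.64  0.44  1.73 -0.    0.96  0.8 ]
shift cm [ -7.88   0.54 -57.87] turn [-0.004 -0.129 -0.003] dist mm 584
```

```bash
python3 -m jog '[[0.1,[-0.4,0,-3],[-0.003,-0.01,-0.003]],[0.1,[-1,0,-7.5],[-0.004,-0.02,-0.003]],[0.1,[-1.6,0,-12],[-0.004,-0.03,-0.003]],[0.1,[-2.2,0,-16.5],[-0.004,-0.04,-0.003]],[0.1,[-2.9,0,-21],[-0.004,-0.05,-0.003]],[0.1,[-3.5,0,-25.5],[-0.004,-0.06,-0.003]],[0.1,[-4.1,0,-30],[-0.004,-0.07,-0.003]],[0.1,[-4.6,0,-34],[-0.004,-0.08,-0.003]]]'; python3 go.py 487 235.5 165 0.26
```

```text
t: 11.9
ee_pos: [483.0, -2.3, 168.0]
orientation: [-0.231, 2.117, -2.108]
ft_force: [0.6, 0.1, -0.0]
width: 28.1
t 11.9 tcp [483.   -2.3 168. ] width 28.1 F [ 0.6  0.1 -0. ] q [-0.03  0.3   1.98  0.    0.87  1.32]
shift cm [ -5.39   0.39 -23.17] turn [ 0.005 -0.048  0.005] dist mm 238
```

```bash
python3 -m jog '[[0.1,[-0.9,0,-4],[0.005,-0.01,0.005]],[0.1,[-1.8,0,-8],[0.005,-0.02,0.005]],[0.1,[-2.7,0,-12],[0.005,-0.03,0.005]],[0.1,[-3.6,0,-16],[0.005,-0.04,0.005]],[0.1,[-4.5,0.3,-19.5],[0.005,-0.048,0.005]],[0.1,[-5.1,0.3,-22],[0.005,-0.048,0.005]],[0.1,[-5.4,0.4,-23.2],[0.005,-0.048,0.005]],[0.1,[-5.4,0.4,-23.2],[0.005,-0.048,0.005]]]'; python3 go.py 487 235.5 27 0.26
```

```text
t: 12.7
ee_pos: [487.8, 234.5, 164.9]
orientation: [-0.273, 2.081, -2.083]
ft_force: [0.2, 0.1, -0.4]
width: 28.0
t 12.7 tcp [487.8 234.5 164.9] width 28.0 F [ 0.2  0.1 -0.4] q [ 0.43  0.38  1.86 -0.    0.9   1.74]
shift cm [ 0.05 13.79 -0.13] turn [-0.001  0.001  0.   ] dist mm 138
```

```bash
python3 -m jog '[[0.1,[0,3,-0.1],[0,0,0]],[0.1,[0,6,-0.1],[0,0,0]],[0.1,[0,9,-0.1],[0,0,0]],[0.1,[0,11.5,-0.1],[0,0,0]],[0.1,[0,13,-0.1],[0,0,0]],[0.1,[0,13.6,-0.1],[0,0,0]],[0.1,[0,13.7,-0.1],[0,0,0]],[0.1,[0,13.7,-0.1],[0,0,0]]]'; python3 go.py 487 235.5 25.5 0.26
```

```text
t: 13.5
ee_pos: [489.0, 234.7, 29.6]
orientation: [-0.268, 2.082, -2.083]
ft_force: [0.5, 0.5, -0.5]
width: 28.1
t 13.5 tcp [489.  234.7  29.6] width 28.1 F [ 0.5  0.5 -0.5] q [ 0.43  0.6   1.91 -0.    0.63  1.74]
shift cm [ 0.17  0.4  -0.13] turn [-0.    -0.002 -0.002] dist mm 5
```

```bash
python3 -m jog '[[0.1,[0,0.1,0],[0,0,0]],[0.1,[0,0.2,0],[0,0,0]],[0.1,[0,0.3,0],[0,0,0]],[0.1,[0,0.3,0],[0,0,0]]]'
```

```text
t: 13.9
ee_pos: [488.4, 234.9, 26.1]
orientation: [-0.269, 2.082, -2.083]
ft_force: [0.4, 0.8, -0.5]
width: 27.7
```

```bash
python3 -m jog '[[0.1,[0,0.1,0],[0,0,0]],[0.1,[0,0.1,0],[0,0,0]]]'
```

```text
t: 14.1
ee_pos: [488.6, 234.9, 25.3]
orientation: [-0.269, 2.082, -2.083]
ft_force: [-1.2, -1.2, 5.4]
width: 28.1
```

```bash
python3 -m jog '[[0.4,[0,0,0],[0,0,0]],[0.58,[0,0,0],[0,0,0]],[0.58,[0,0,0],[0,0,0]],[0.58,[0,-2,0],[0,0,0]],[0.58,[0,-5,0],[0,0,0]],[0.58,[0,-9,0],[0,0,0]],[0.58,[0,-12,0],[0,0,0]],[0.58,[0,-14,0],[0,0,0]]]'; python3 -m jog '[[0.58,[0,-0.5,5],[0,0,0]],[0.58,[0,-0.5,10],[0,0,0]],[0.58,[0,-0.5,15],[0,0,0]],[0.58,[0,-0.5,20],[0,0,0]],[0.58,[0,-0.5,25],[0,0,0]],[0.58,[0,-0.5,30],[0,0,0]],[0.58,[0,-0.5,30],[0,0,0]]]'; python3 - <<'E'
from h import *
from workcell import ctrl
im=ctrl.get_image("scene"); np.savez("scene6.npz",**im)
x0,y0,x1,y1=(110,180,240,320)
a=cv2.resize(im["color"][y0:y1,x0:x1,::-1],None,fx=4,fy=4,interpolation=cv2.INTER_CUBIC)
cv2.imwrite("pics/scene6.png",a)
im=ctrl.get_image("top"); np.savez("top6.npz",**im)
cv2.imwrite("pics/top6.png",cv2.resize(im["color"][130:260,110:390,::-1],None,fx=2.8,fy=2.8,interpolation=cv2.INTER_CUBIC))
E
```

```text
t: 14.9
ee_pos: [488.9, 235.2, 167.2]
orientation: [-0.267, 2.082, -2.081]
ft_force: [1.2, 0.3, -0.8]
width: 50.8
t: 15.6
ee_pos: [566.4, -60.3, 170.2]
orientation: [-0.262, 2.083, -2.087]
ft_force: [-0.1, -0.2, 0.4]
width: 51.2
```

View pics/scene6.png

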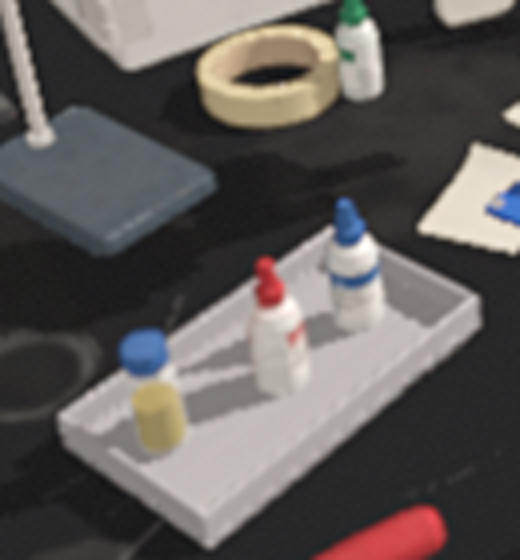

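View pics/top6.png

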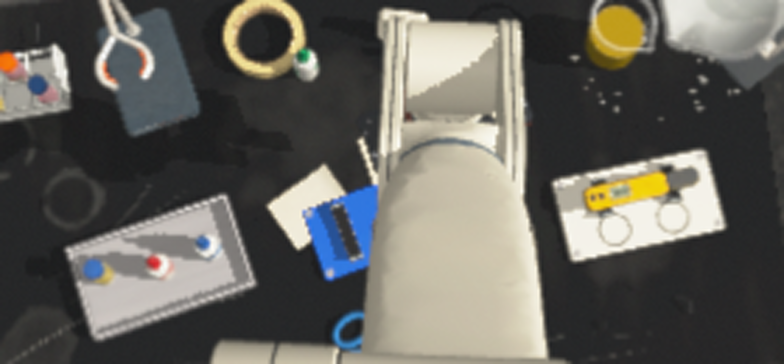

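```bash
python3 - <<'E'
from m import *
t=load("top6.npz")
c=t["color"].copy()
cv2.imwrite("pics/t_pen6.png",cv2.resize(c[170:235,295:385,::-1],None,fx=8,fy=8,interpolation=cv2.INTER_CUBIC))
m=rng(t,(20,120,90),(34,255,255)); print("yellow",rect(t,m,42,(310,185,352,208)),rect(t,m,34,(310,185,352,208)))
g=cv2.cvtColor(c,cv2.COLOR_RGB2GRAY)
print("stand",rect(t,cv2.inRange(g,100,255),8,(300,175,378,230)))
E
```

```text
yellow ((515.0, -285.5), (515.8, -285.5), (33.0, 105.9), 0.118) ((516.5, -287.0), (517.3, -287.0), (33.2, 106.5), 0.118)
stand ((502.9, -306.1), (502.9, -306.0), (110.1, 203.9), 0.1325)
```

View pics/t_pen6.png

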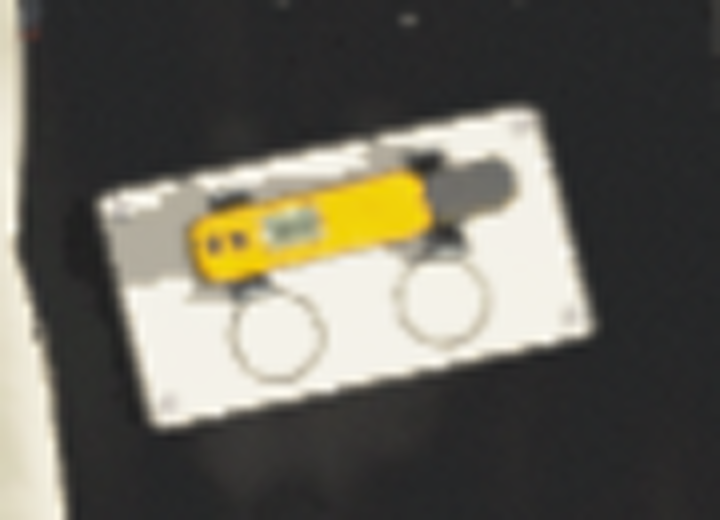

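```bash
python3 - <<'E'
from m import *
t=load("top6.npz")
print("rings",ray(t,[(295+279/8-.5,170+335/8-.5),(295+443/8-.5,170+300/8-.5)],8).round(1))
print("pen ends at z42/30",ray(t,[(295+190/8-.5,170+248/8-.5)],36).round(1),ray(t,[(295+516/8-.5,170+185/8-.5)],36).round(1))
E
python3 go.py 519.5 -307.5 150 0.125 x
```

```text
rings [[ 474.3 -272.6    8. ]
 [ 483.9 -347.     8. ]]
pen ends at z42/30 [[ 511.3 -233.3   36. ]] [[ 527.5 -379.1   36. ]]
t 15.7 tcp [564.7 -56.2 169.7] width 50.8 F [-0.6  0.7  0.6] q [-0.12  0.41  1.8   0.    0.93  1.19]
shift cm [10.74  1.96 23.16] turn [-1.00e-03 -1.44e+00 -1.00e-03] dist mm 256
```

```bash
python3 -m jog '[[0.7,[1.4,0,3],[0,-0.15,0]],[0.7,[2.8,0,6],[0,-0.29,0]],[0.7,[4.2,0,9],[0,-0.44,0]],[0.7,[5.6,0,12],[0,-0.58,0]],[0.7,[7,0,15],[0,-0.73,0]],[0.7,[8.4,0.5,18],[0,-0.87,0]],[0.7,[9.8,1,21],[0,-1.01,0]],[0.7,[10.7,1.5,23.1],[0,-1.15,0]]]'; python3 go.py 519.5 -306.5 120 0.125 x
```

```text
t: 16.5
ee_pos: [520.6, -305.7, 154.8]
orientation: [-1.131, 1.322, -1.323]
ft_force: [-0.3, -0.2, 0.1]
width: 61.5
t 16.5 tcp [ 520.6 -305.7  154.8] width 61.5 F [-0.3 -0.2  0.1] q [-0.55  0.48  1.73  0.    0.94 -0.4 ]
shift cm [ 0.1   3.48 -0.1 ] turn [-0.001 -0.28  -0.   ] dist mm 35
```

```bash
python3 -m jog '[[0.7,[0.1,1,-0.1],[0,-0.14,0]],[0.7,[0.1,3,-0.1],[0,-0.28,0]],[0.7,[0.1,5,-0.1],[0,-0.28,0]],[0.7,[0.1,7,-0.1],[0,-0.28,0]],[0.7,[0.1,9,-0.1],[0,-0.28,0]],[0.7,[0.1,9,-0.1],[0,-0.28,0]],[0.7,[0.1,9,-0.1],[0,-0.28,0]]]'; python3 go.py 519.5 -306.5 15 0.125 x; python3 - <<'E'
from h import *
from workcell import ctrl
im=ctrl.get_image("scene"); np.savez("scene7.npz",**im)
x0,y0,x1,y1=(300,110,400,210)
cv2.imwrite("pics/scene7.png",cv2.resize(im["color"][y0:y1,x0:x1,::-1],None,fx=5,fy=5,interpolation=cv2.INTER_CUBIC))
E
```

```text
t: 17.2
ee_pos: [519.9, -305.3, 65.0]
orientation: [-1.263, 1.12, -1.121]
ft_force: [0.2, 0.4, 0.5]
width: 61.3
t 17.2 tcp [ 519.9 -305.3   65. ] width 61.3 F [0.2 0.4 0.5] q [-0.55  0.6   1.77  0.    0.77 -0.67]
shift cm [ 0.11  5.   -0.06] turn [-0.001 -0.005 -0.   ] dist mm 50
```

View pics/scene7.png

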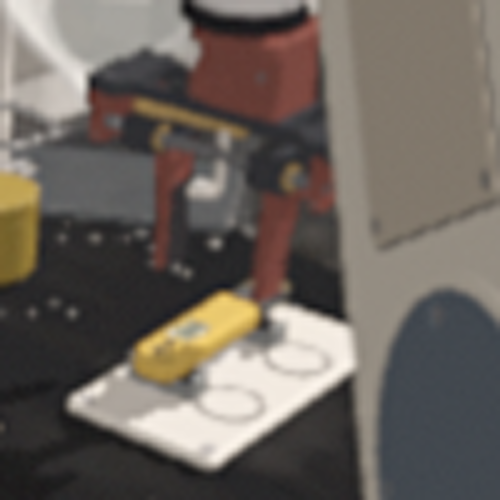

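```bash
python3 -m jog '[[0.7,[0.1,1.5,-0.1],[0,0,0]],[0.7,[0.1,3,-0.1],[0,0,0]],[0.7,[0.1,4.2,-0.1],[0,0,0]],[0.7,[0.1,4.8,-0.1],[0,0,0]],[0.7,[0.1,4.9,-0.1],[0,0,0]],[0.7,[0.1,4.9,-0.1],[0,0,0]]]'; python3 go.py 519.5 -306.5 15 0.125 x
```

```text
t: 17.85
ee_pos: [518.7, -307.9, 15.7]
orientation: [-1.262, 1.121, -1.122]
ft_force: [0.4, 0.5, 0.1]
width: 61.6
t 17.9 tcp [ 518.7 -307.9   15.7] width 61.6 F [0.4 0.5 0.1] q [-0.56  0.68  1.77  0.    0.69 -0.67]
shift cm [-0.13  0.07  0.09] turn [-0.001 -0.007 -0.   ] dist mm 2
```

```bash
python3 -m jog '[[0.5,[-0.1,0,0],[0,0,0]],[0.35,[-0.1,0,0],[0,0,0]],[0.25,[-0.1,0,0],[0,0,0]],[0.1,[-0.1,0,0],[0,0,0]],[0.1,[-0.1,0,0],[0,0,0]],[0.1,[-0.1,0,0],[0,0,0]]]'; python3 go.py 519.5 -306.5 15 0.125 x; python3 -m jog '[[0.1,[0,-1,0],[0,0,0]],[0.1,[0,-3,0],[0,0,0]],[0.1,[0,-6,0],[0,0,0]],[0.1,[0,-9,0],[0,0,0]],[0.1,[0,-11,0],[0,0,0]],[0.1,[0,-11,0],[0,0,0]]]';  python3 go.py 506 20 125 0.275 x;python3 - <<'E'
from h import *
from workcell import ctrl
im=ctrl.get_image("scene"); np.savez("scene8.npz",**im)
x0,y0,x1,y1=(300,110,400,210)
cv2.imwrite("pics/scene8.png",cv2.resize(im["color"][y0:y1,x0:x1,::-1],None,fx=5,fy=5,interpolation=cv2.INTER_CUBIC))
E
```

```text
t: 18.45
ee_pos: [519.0, -307.0, 16.3]
orientation: [-1.262, 1.12, -1.123]
ft_force: [-0.1, 0.4, 3.1]
width: 29.4
t 18.4 tcp [ 519.  -307.    16.3] width 29.4 F [-0.1  0.4  3.1] q [-0.55  0.68  1.77  0.    0.69 -0.67]
shift cm [-0.04  0.13  0.06] turn [-0.002 -0.007  0.001] dist mm 1
t: 19.05
ee_pos: [520.3, -307.9, 129.4]
orientation: [-1.261, 1.116, -1.127]
ft_force: [0.2, 0.5, -0.1]
width: 29.8
t 19.1 tcp [ 520.3 -307.9  129.4] width 29.8 F [ 0.2  0.5 -0.1] q [-0.55  0.51  1.74  0.    0.88 -0.67]
shift cm [-32.73   0.33   2.44] turn [-0.006 -0.157  0.004] dist mm 328
```

View pics/scene8.png

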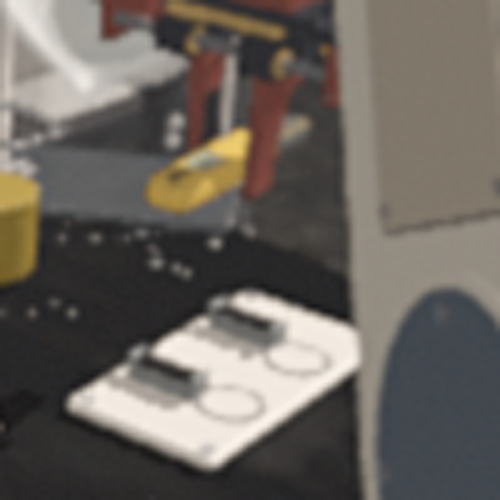

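```bash
python3 -m jog '[[0.1,[-3,0,0.2],[-0.006,-0.02,0.004]],[0.1,[-7,0,0.5],[-0.006,-0.04,0.004]],[0.1,[-11.5,0,0.8],[-0.006,-0.06,0.004]],[0.1,[-16,0,1.2],[-0.006,-0.08,0.004]],[0.1,[-20.5,0,1.5],[-0.006,-0.1,0.004]],[0.1,[-25,0,1.8],[-0.006,-0.13,0.004]],[0.1,[-29.5,0,2.2],[-0.006,-0.157,0.004]],[0.1,[-32.5,0,2.4],[-0.006,-0.157,0.004]]]'; python3 - <<'E'
from m import *
t=load("top0.npz"); s=load("scene0.npz")
print(ray(t,[(120+455/4-.4,130+331/4-.4),(120+550/4-.4,130+297/4-.4)],22).round(1), ray(t,[(120+502/4-.4,130+314/4-.4)],22))
m=rng(t,(100,130,60),(125,255,255)); print(rect(t,m,8,(215,185,280,232)))
# corner screws in scene/top view at z 8
print(ray(t,[(120+x/4-.4,130+y/4-.4) for x,y in ((403,304),(576,241),(607,325),(431,390))],8).mean(0).round(1))
print(ray(s,[(110+x/4-.4,150+y/4-.4) for x,y in ((502,325),(733,246),(596,367),(625,215))],8).round(1))
E
python3 go.py 506 20 60 0.275 x
```

```text
t: 19.9
ee_pos: [502.5, 21.2, 124.6]
orientation: [-1.33, 1.01, -0.996]
ft_force: [0.5, -1.0, -0.3]
width: 29.6
[[495.8  64.3  22. ]
 [519.2 -20.7  22. ]] [[507.55278319  22.33613501  22.        ]]
((507.9, 20.9), (505.8, 20.3), (99.6, 184.1), 0.2777)
[509.2  20.3   8. ]
[[520.8 107.1   8. ]
 [492.9 -72.3   8. ]
 [446.9  87.    8. ]
 [573.4 -39.8   8. ]]
t 19.9 tcp [502.5  21.2 124.6] width 29.6 F [ 0.5 -1.  -0.3] q [ 0.02  0.4   1.96  0.    0.79 -0.26]
shift cm [0.24 6.45 0.34] turn [ 0.007  0.002 -0.005] dist mm 65
```

```bash
python3 -m jog '[[0.1,[0.2,1,0.4],[0.007,0,-0.005]],[0.1,[0.2,3,0.4],[0.007,0,-0.005]],[0.1,[0.2,5,0.4],[0.007,0,-0.005]],[0.1,[0.2,6.4,0.4],[0.007,0,-0.005]],[0.1,[0.2,6.4,0.4],[0.007,0,-0.005]],[0.1,[0.2,6.4,0.4],[0.007,0,-0.005]]]'; python3 go.py 507.5 20.5 20 0.275 x; python3 - <<'E'
from h import *
from workcell import ctrl
im=ctrl.get_image("scene"); np.savez("scene9.npz",**im)
x0,y0,x1,y1=(200,160,320,260)
cv2.imwrite("pics/scene9.png",cv2.resize(im["color"][y0:y1,x0:x1,::-1],None,fx=5,fy=5,interpolation=cv2.INTER_CUBIC))
E
```

```text
t: 20.5
ee_pos: [507.9, 17.6, 61.4]
orientation: [-1.326, 1.003, -1.006]
ft_force: [-0.5, -1.2, -1.7]
width: 29.8
t 20.5 tcp [507.9  17.6  61.4] width 29.8 F [-0.5 -1.2 -1.7] q [ 0.01  0.51  1.98 -0.    0.65 -0.26]
shift cm [-0.29  4.14  0.04] turn [-0.001 -0.001  0.001] dist mm 41
```

View pics/scene9.png

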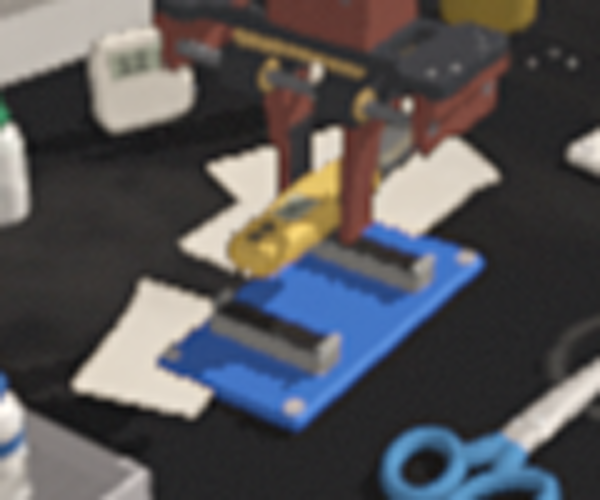

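```bash
python3 -m jog '[[0.1,[-0.3,1.5,0],[0,0,0]],[0.1,[-0.3,3,0],[0,0,0]],[0.1,[-0.3,3.8,0],[0,0,0]],[0.1,[-0.3,4.1,0],[0,0,0]],[0.1,[-0.3,4.2,0],[0,0,0]],[0.1,[-0.3,4.2,0],[0,0,0]],[0.1,[-0.3,4.2,0],[0,0,0]]]'; python3 go.py 507.5 20.5 16.5 0.275 x
```

```text
t: 21.25
ee_pos: [507.9, 20.9, 20.4]
orientation: [-1.325, 1.001, -1.007]
ft_force: [0.2, 0.6, -0.9]
width: 29.8
t 21.2 tcp [507.9  20.9  20.4] width 29.8 F [ 0.2  0.6 -0.9] q [ 0.02  0.59  1.99 -0.    0.56 -0.26]
shift cm [ 0.03  0.39 -0.05] turn [-0.004 -0.     0.001] dist mm 4
```

```bash
python3 -m jog '[[0.1,[0,0.2,0],[0,0,0]],[0.1,[0,0.35,0],[0,0,0]],[0.1,[0,0.35,0],[0,0,0]]]'; python3 - <<'E'
from h import *
from workcell import ctrl
im=ctrl.get_image("scene")
x0,y0,x1,y1=(200,160,320,260)
cv2.imwrite("pics/scene10.png",cv2.resize(im["color"][y0:y1,x0:x1,::-1],None,fx=5,fy=5,interpolation=cv2.INTER_CUBIC))
E
```

```text
t: 21.55
ee_pos: [507.5, 20.9, 16.3]
orientation: [-1.325, 1.002, -1.006]
ft_force: [-0.4, -0.2, -0.4]
width: 30.0
```

View pics/scene10.png

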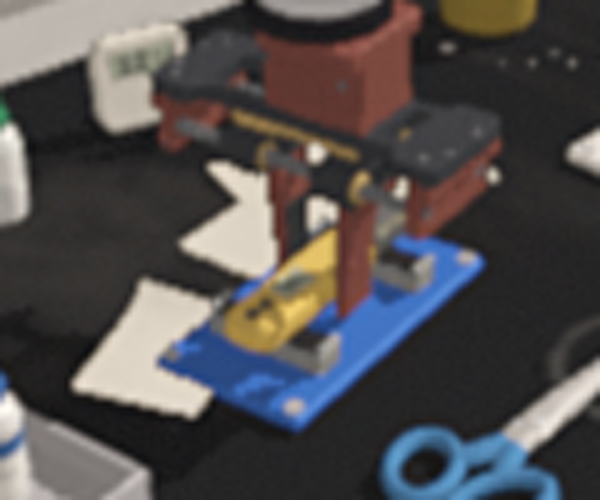

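```bash
python3 -m jog '[[0.1,[0,0.1,0],[0,0,0]],[0.1,[0,0.1,0],[0,0,0]]]'
```

```text
t: 21.8
ee_pos: [507.5, 20.9, 16.2]
orientation: [-1.325, 1.002, -1.006]
ft_force: [-2.9, -0.1, 11.5]
width: 30.0
```

Contact (11 N). Release and rise.

```bash
python3 -m jog '[[0.45,[0,0,0],[0,0,0]],[0.6,[0,0,0],[0,0,0]],[0.6,[0,0,0],[0,0,0]],[0.6,[0,-2,0],[0,0,0]],[0.6,[0,-5,0],[0,0,0]],[0.6,[0,-9,0],[0,0,0]],[0.6,[0,-13,0],[0,0,0]],[0.6,[0,-15,0],[0,0,0]]]'; python3 go.py 488.6 234.9 166 0.26
```

```text
t: 22.6
ee_pos: [508.4, 21.0, 168.4]
orientation: [-1.323, 0.999, -1.008]
ft_force: [-0.1, -0.1, -0.5]
width: 52.7
t 22.6 tcp [508.4  21.  168.4] width 52.7 F [-0.1 -0.1 -0.5] q [ 0.02  0.33  1.93 -0.    0.88 -0.26]
shift cm [-21.12   0.22   3.9 ] turn [-0.007  1.586 -0.004] dist mm 215
```

```bash
python3 -m jog '[[0.58,[-3,0,0.5],[0,0.149,0]],[0.58,[-6,0,1],[0,0.297,0]],[0.58,[-9,0,1.5],[0,0.446,0]],[0.58,[-12,0,2],[0,0.594,0]],[0.58,[-15,0,2.5],[0,0.743,0]],[0.58,[-18,0,3],[0,0.89,0]],[0.58,[-20.5,0,3.6],[0,1.038,0]],[0.58,[-21.1,0,3.9],[0,1.186,0]]]';python3 go.py 488.6 234.9 166 0.26; python3 - <<'E'
from h import *
from workcell import ctrl
im=ctrl.get_image("scene"); np.savez("scene11.npz",**im)
x0,y0,x1,y1=(200,160,320,260)
cv2.imwrite("pics/scene11.png",cv2.resize(im["color"][y0:y1,x0:x1,::-1],None,fx=5,fy=5,interpolation=cv2.INTER_CUBIC))
im=ctrl.get_image("top"); np.savez("top11.npz",**im)
cv2.imwrite("pics/top11.png",cv2.resize(im["color"][170:250,200:300,::-1],None,fx=6,fy=6,interpolation=cv2.INTER_CUBIC))
E
```

```text
t: 23.4
ee_pos: [487.0, 236.9, 165.1]
orientation: [-0.624, 1.842, -1.844]
ft_force: [0.3, -0.4, -0.5]
width: 51.0
t 23.4 tcp [487.  236.9 165.1] width 51.0 F [ 0.3 -0.4 -0.5] q [ 0.43  0.38  1.86 -0.    0.9   1.35]
shift cm [-0.   -0.08  0.26] turn [-0.001  0.396 -0.003] dist mm 3
```

View pics/scene11.png

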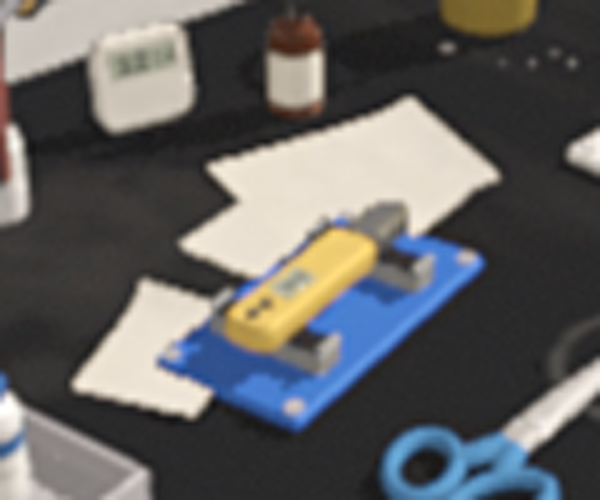

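View pics/top11.png

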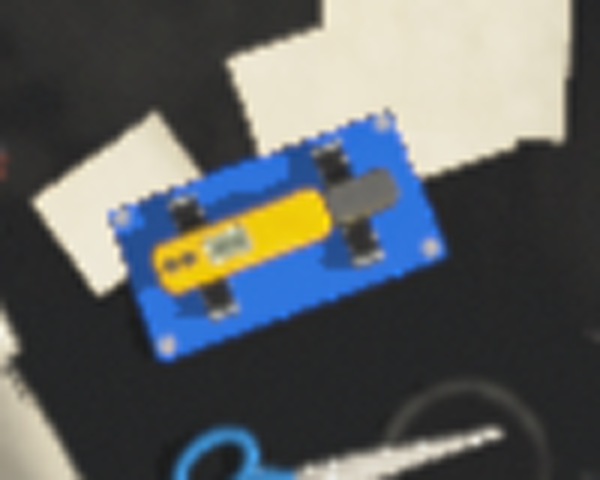

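```bash
python3 -m jog '[[0.58,[0,0,0.26],[0,0.14,0]],[0.58,[0,0,0.26],[0,0.28,0]],[0.58,[0,0,0.26],[0,0.396,0]],[0.58,[0,2,0.26],[0,0.396,0]],[0.58,[0,4,0.26],[0,0.396,0]],[0.58,[0,5,0.26],[0,0.396,0]],[0.58,[0,5,0.26],[0,0.396,0]],[0.58,[0,5,0.26],[0,0.396,0]]]';python3 go.py 488.6 234.9 27 0.26; python3 - <<'E'
from h import *
from workcell import ctrl
im=ctrl.get_image("scene"); np.savez("scene12.npz",**im)
x0,y0,x1,y1=(110,180,240,320)
cv2.imwrite("pics/scene12.png",cv2.resize(im["color"][y0:y1,x0:x1,::-1],None,fx=4,fy=4,interpolation=cv2.INTER_CUBIC))
E
```

```text
t: 24.3
ee_pos: [489.3, 232.3, 115.5]
orientation: [-0.274, 2.078, -2.08]
ft_force: [-0.1, -0.4, -0.0]
width: 50.6
t 24.3 tcp [489.3 232.3 115.5] width 50.6 F [-0.1 -0.4 -0. ] q [ 0.42  0.45  1.89 -0.    0.8   1.73]
shift cm [ 0.02  8.85 -0.27] turn [-0.001  0.005 -0.003] dist mm 89
```

View pics/scene12.png

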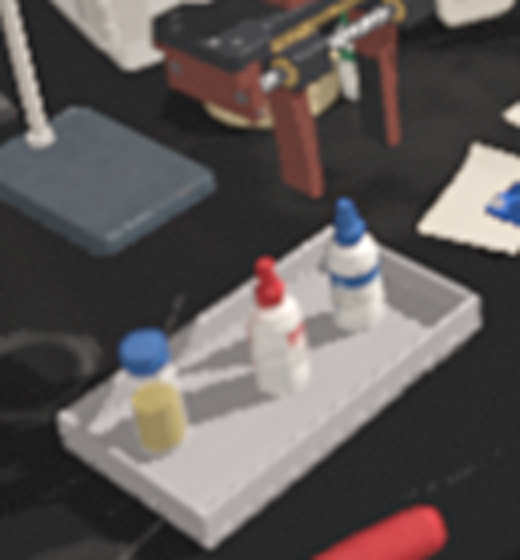

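```bash
python3 -m jog '[[0.58,[0,1,-0.3],[0,0.005,-0.002]],[0.58,[0,3,-0.3],[0,0.005,-0.002]],[0.58,[0,5,-0.3],[0,0.005,-0.002]],[0.58,[0,7,-0.3],[0,0.005,-0.002]],[0.58,[0,8.4,-0.3],[0,0.005,-0.002]],[0.58,[0,8.8,-0.3],[0,0.005,-0.002]],[0.58,[0,8.8,-0.3],[0,0.005,-0.002]],[0.58,[0,8.8,-0.3],[0,0.005,-0.002]]]';python3 go.py 488.6 234.9 26 0.26
```

```text
t: 25.15
ee_pos: [489.0, 235.7, 27.9]
orientation: [-0.269, 2.082, -2.083]
ft_force: [-0.0, -0.7, -0.4]
width: 50.8
t 25.1 tcp [489.  235.7  27.9] width 50.8 F [-0.  -0.7 -0.4] q [ 0.43  0.61  1.91 -0.    0.63  1.74]
shift cm [0.06 0.19 0.07] turn [-0.001 -0.001 -0.002] dist mm 2
```

```bash
python3 -m jog '[[0.4,[0,0.15,0],[0,0,0]],[0.3,[0,0.15,0],[0,0,0]],[0.2,[0,0.15,0],[0,0,0]],[0.1,[0,0.15,0],[0,0,0]],[0.1,[0,0.15,0],[0,0,0]],[0.1,[0,0.15,0],[0,0,0]]]';python3 go.py 488.6 234.9 26 0.26; python3 -m jog '[[0.1,[0,-1,0],[0,0,0]],[0.1,[0,-3,0],[0,0,0]],[0.1,[0,-6,0],[0,0,0]],[0.1,[0,-9,0],[0,0,0]],[0.1,[0,-12,0],[0,0,0]],[0.1,[0,-14,0],[0,0,0]],[0.1,[0,-14,0],[0,0,0]]]'; python3 go.py 483.1 -347.6 165 0.13
```

```text
t: 25.75
ee_pos: [488.8, 235.6, 26.1]
orientation: [-0.269, 2.082, -2.084]
ft_force: [-0.4, 0.8, 4.4]
width: 27.7
t 25.8 tcp [488.8 235.6  26.1] width 27.7 F [-0.4  0.8  4.4] q [ 0.43  0.61  1.91 -0.    0.62  1.74]
shift cm [0.04 0.01 0.06] turn [-0.001 -0.001 -0.001] dist mm 1
t: 26.45
ee_pos: [490.0, 236.3, 168.9]
orientation: [-0.264, 2.081, -2.08]
ft_force: [0.4, 1.0, -0.4]
width: 27.9
t 26.4 tcp [490.  236.3 168.9] width 27.9 F [ 0.4  1.  -0.4] q [ 0.43  0.37  1.86 -0.    0.91  1.74]
shift cm [15.61  0.3  56.27] turn [ 0.     0.129 -0.006] dist mm 584
```

```bash
python3 -m jog '[[0.1,[0.8,0,3],[0,0.01,-0.003]],[0.1,[2,0,7.5],[0,0.02,-0.005]],[0.1,[3.3,0,12],[0,0.035,-0.006]],[0.1,[4.5,0,16.5],[0,0.05,-0.006]],[0.1,[5.8,0,21],[0,0.065,-0.006]],[0.1,[7,0,25.5],[0,0.08,-0.006]],[0.1,[8.3,0,30],[0,0.09,-0.006]],[0.1,[9.4,0,34],[0,0.1,-0.006]]]'; python3 go.py 483.1 -347.6 165 0.13
```

```text
t: 27.25
ee_pos: [483.3, -119.1, 164.9]
orientation: [-0.177, 2.141, -2.144]
ft_force: [0.8, 0.2, -0.8]
width: 27.7
t 27.2 tcp [ 483.3 -119.1  164.9] width 27.7 F [ 0.8  0.2 -0.8] q [-0.26  0.32  1.95 -0.    0.88  1.15]
shift cm [ 3.61  0.03 22.56] turn [-0.001  0.028  0.007] dist mm 228
```

```bash
python3 -m jog '[[0.1,[0.7,0,4],[0,0.01,0.003]],[0.1,[1.3,0,8],[0,0.02,0.005]],[0.1,[2,0,12],[0,0.028,0.005]],[0.1,[2.6,0,16],[0,0.028,0.005]],[0.1,[3.1,0,19.5],[0,0.028,0.005]],[0.1,[3.5,0,21.8],[0,0.028,0.005]],[0.1,[3.6,0,22.6],[0,0.028,0.005]],[0.1,[3.6,0,22.6],[0,0.028,0.005]]]'; python3 go.py 483.1 -347.6 32 0.13
```

```text
t: 28.05
ee_pos: [484.1, -346.2, 165.4]
orientation: [-0.141, 2.155, -2.155]
ft_force: [-0.7, -0.4, -1.3]
width: 28.2
t 28.1 tcp [ 484.1 -346.2  165.4] width 28.2 F [-0.7 -0.4 -1.3] q [-0.64  0.45  1.74 -0.    0.95  0.8 ]
shift cm [ 0.1  13.34  0.13] turn [-0.    -0.001  0.001] dist mm 133
```

```bash
python3 -m jog '[[0.1,[0.1,3,0.1],[0,0,0]],[0.1,[0.1,6,0.1],[0,0,0]],[0.1,[0.1,9,0.1],[0,0,0]],[0.1,[0.1,11.5,0.1],[0,0,0]],[0.1,[0.1,12.8,0.1],[0,0,0]],[0.1,[0.1,13.2,0.1],[0,0,0]],[0.1,[0.1,13.2,0.1],[0,0,0]],[0.1,[0.1,13.2,0.1],[0,0,0]]]'; python3 go.py 483.1 -347.6 30 0.13
```

```text
t: 28.85
ee_pos: [484.7, -347.6, 35.7]
orientation: [-0.14, 2.15, -2.156]
ft_force: [-0.9, -0.8, -0.1]
width: 28.0
t 28.9 tcp [ 484.7 -347.6   35.7] width 28.0 F [-0.9 -0.8 -0.1] q [-0.64  0.64  1.79 -0.    0.71  0.8 ]
shift cm [ 0.16  0.57 -0.02] turn [-0.003  0.001 -0.001] dist mm 6
```

```bash
python3 -m jog '[[0.1,[0.15,0.2,0],[-0.002,0,0]],[0.1,[0.15,0.4,0],[-0.002,0,0]],[0.1,[0.15,0.4,0],[-0.002,0,0]],[0.1,[0.15,0.4,0],[-0.002,0,0]]]'; python3 go.py 483.1 -347.6 30 0.13
```

```text
t: 29.25
ee_pos: [482.4, -347.7, 30.7]
orientation: [-0.141, 2.154, -2.153]
ft_force: [-0.3, 0.4, 0.3]
width: 28.1
t 29.2 tcp [ 482.4 -347.7   30.7] width 28.1 F [-0.3  0.4  0.3] q [-0.64  0.65  1.79  0.    0.7   0.79]
shift cm [-0.07  0.07  0.  ] turn [ 0.     0.001 -0.   ] dist mm 1
```

```bash
python3 -m jog '[[0.1,[-0.05,0.1,0],[0,0,0]],[0.1,[-0.05,0.1,0],[0,0,0]]]'; python3 go.py 483.1 -347.6 30 0.13
```

```text
t: 29.45
ee_pos: [482.9, -347.6, 30.1]
orientation: [-0.141, 2.154, -2.153]
ft_force: [-1.9, 1.2, 5.5]
width: 28.1
t 29.4 tcp [ 482.9 -347.6   30.1] width 28.1 F [-1.9  1.2  5.5] q [-0.64  0.65  1.79  0.    0.7   0.8 ]
shift cm [-0.02  0.01  0.  ] turn [0.001 0.001 0.   ] dist mm 0
```

Contact at the original spot; release, rise and return for the red bottle.

```bash
python3 -m jog '[[0.4,[0,0,0],[0,0,0]],[0.58,[0,0,0],[0,0,0]],[0.58,[0,0,0],[0,0,0]],[0.58,[0,-2,0],[0,0,0]],[0.58,[0,-5,0],[0,0,0]],[0.58,[0,-9,0],[0,0,0]],[0.58,[0,-12,0],[0,0,0]],[0.58,[0,-14,0],[0,0,0]]]'; python3 go.py 471.7 296.9 165 0.26; python3 - <<'E'
from h import *
from workcell import ctrl
im=ctrl.get_image("scene"); np.savez("scene13.npz",**im)
x0,y0,x1,y1=(300,110,400,210)
cv2.imwrite("pics/scene13.png",cv2.resize(im["color"][y0:y1,x0:x1,::-1],None,fx=5,fy=5,interpolation=cv2.INTER_CUBIC))
E
```

```text
t: 30.25
ee_pos: [483.7, -348.1, 172.0]
orientation: [-0.139, 2.151, -2.154]
ft_force: [-0.2, -0.8, -0.4]
width: 51.3
t 30.2 tcp [ 483.7 -348.1  172. ] width 51.3 F [-0.2 -0.8 -0.4] q [-0.64  0.44  1.74  0.    0.96  0.8 ]
shift cm [ -7.23   0.63 -64.1 ] turn [-0.001 -0.129 -0.002] dist mm 645
```

View pics/scene13.png

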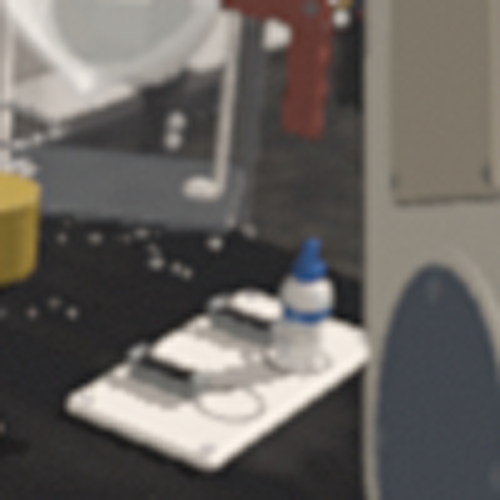

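```bash
python3 -m jog '[[0.58,[-0.5,0,-5],[0,-0.01,0]],[0.58,[-1.1,0,-10],[0,-0.02,0]],[0.58,[-1.7,0,-15],[0,-0.03,0]],[0.58,[-2.3,0,-20],[0,-0.045,0]],[0.58,[-2.8,0,-25],[0,-0.06,0]],[0.58,[-3.4,0,-30],[0,-0.07,0]],[0.58,[-4,0,-35],[0,-0.08,0]],[0.58,[-4.5,0,-40],[0,-0.09,0]]]'; python3 go.py 471.7 296.9 165 0.26
```

```text
t: 31.1
ee_pos: [474.9, 54.3, 169.4]
orientation: [-0.234, 2.105, -2.104]
ft_force: [1.1, -0.2, -0.7]
width: 51.3
t 31.1 tcp [474.9  54.3 169.4] width 51.3 F [ 1.1 -0.2 -0.7] q [0.09 0.29 1.99 0.   0.87 1.44]
shift cm [ -5.     0.45 -23.74] turn [ 0.001 -0.039  0.   ] dist mm 243
```

```bash
python3 -m jog '[[0.58,[-1,0.1,-5],[0,-0.01,0]],[0.58,[-2.1,0.2,-10],[0,-0.02,0]],[0.58,[-3.2,0.3,-15],[0,-0.03,0]],[0.58,[-4.2,0.4,-20],[0,-0.039,0]],[0.58,[-4.8,0.4,-22.8],[0,-0.039,0]],[0.58,[-5,0.4,-23.7],[0,-0.039,0]],[0.58,[-5,2.4,-23.7],[0,-0.039,0]],[0.58,[-5,2.4,-23.7],[0,-0.039,0]]]'; python3 go.py 471.7 296.9 27 0.26
```

```text
t: 31.9
ee_pos: [470.6, 293.3, 143.6]
orientation: [-0.278, 2.083, -2.086]
ft_force: [0.2, 0.3, 0.6]
width: 50.8
t 31.9 tcp [470.6 293.3 143.6] width 50.8 F [0.2 0.3 0.6] q [0.54 0.43 1.84 0.   0.88 1.85]
shift cm [-0.26 11.66 -0.33] turn [-0.001  0.     0.005] dist mm 117
```

```bash
python3 -m jog '[[0.58,[0,0,0],[0,0,0]],[0.58,[0,0,0],[0,0,0]]]'; python3 go.py 471.7 296.9 27 0.26
```

```text
t: 32.1
ee_pos: [472.6, 293.9, 146.4]
orientation: [-0.271, 2.084, -2.083]
ft_force: [0.0, -0.3, -1.1]
width: 51.2
t 32.1 tcp [472.6 293.9 146.4] width 51.2 F [ 0.  -0.3 -1.1] q [0.53 0.43 1.84 0.   0.88 1.85]
shift cm [ 0.02 11.94 -0.31] turn [ 0.001 -0.001 -0.   ] dist mm 119
```

```bash
python3 -m jog '[[0.58,[0,2,-0.3],[0,0,0]],[0.58,[0,4,-0.3],[0,0,0]],[0.58,[0,6.5,-0.3],[0,0,0]],[0.58,[0,9,-0.3],[0,0,0]],[0.58,[0,11,-0.3],[0,0,0]],[0.58,[0,11.9,-0.3],[0,0,0]],[0.58,[0,11.9,-0.3],[0,0,0]],[0.58,[0,11.9,-0.3],[0,0,0]]]';python3 go.py 471.7 296.9 27 0.26
```

```text
t: 32.9
ee_pos: [472.2, 297.7, 27.8]
orientation: [-0.271, 2.084, -2.081]
ft_force: [0.4, 0.1, 0.3]
width: 50.9
t 32.9 tcp [472.2 297.7  27.8] width 50.9 F [0.4 0.1 0.3] q [0.54 0.62 1.87 0.   0.65 1.85]
shift cm [0.07 0.08 0.06] turn [ 0.001 -0.001 -0.001] dist mm 1
```

```bash
python3 -m jog '[[0.4,[0,0,0],[0,0,0]],[0.3,[0,0,0],[0,0,0]],[0.2,[0,0,0],[0,0,0]],[0.1,[0,0,0],[0,0,0]],[0.1,[0,0,0],[0,0,0]],[0.1,[0,0,0],[0,0,0]]]';python3 go.py 471.7 296.9 27 0.26; python3 -m jog '[[0.1,[0,-1,0],[0,0,0]],[0.1,[0,-3,0],[0,0,0]],[0.1,[0,-6,0],[0,0,0]],[0.1,[0,-9,0],[0,0,0]],[0.1,[0,-12,0],[0,0,0]],[0.1,[0,-14,0],[0,0,0]],[0.1,[0,-14,0],[0,0,0]]]'; python3 go.py 475.3 -272.8 165 0.13
```

```text
t: 33.5
ee_pos: [471.9, 297.8, 27.5]
orientation: [-0.271, 2.084, -2.081]
ft_force: [-0.8, -0.2, 6.1]
width: 28.0
t 33.5 tcp [471.9 297.8  27.5] width 28.0 F [-0.8 -0.2  6.1] q [0.54 0.62 1.87 0.   0.65 1.85]
shift cm [0.04 0.05 0.09] turn [ 0.001 -0.    -0.001] dist mm 1
t: 34.2
ee_pos: [473.1, 298.4, 170.1]
orientation: [-0.267, 2.084, -2.078]
ft_force: [-0.4, 0.4, -0.3]
width: 28.2
t 34.2 tcp [473.1 298.4 170.1] width 28.2 F [-0.4  0.4 -0.3] q [0.54 0.39 1.82 0.   0.92 1.85]
shift cm [14.46  0.31 55.26] turn [ 0.003  0.13  -0.005] dist mm 571
```

```bash
python3 -m jog '[[0.1,[0.8,0,3],[0,0.01,-0.003]],[0.1,[2,0,7.5],[0,0.02,-0.005]],[0.1,[3.2,0,12],[0,0.035,-0.005]],[0.1,[4.4,0,16.5],[0,0.05,-0.005]],[0.1,[5.6,0,21],[0,0.065,-0.005]],[0.1,[6.8,0,25.5],[0,0.08,-0.005]],[0.1,[7.9,0,30],[0,0.09,-0.005]],[0.1,[9,0,34],[0,0.1,-0.005]]]'; python3 go.py 475.3 -272.8 165 0.13
```

```text
t: 35.0
ee_pos: [470.8, -56.2, 165.7]
orientation: [-0.178, 2.142, -2.141]
ft_force: [0.9, 0.6, -0.9]
width: 27.9
t 35.0 tcp [470.8 -56.2 165.7] width 27.9 F [ 0.9  0.6 -0.9] q [-0.14  0.29  2.   -0.    0.86  1.27]
shift cm [ 2.98  0.07 21.46] turn [0.001 0.029 0.007] dist mm 217
```

```bash
python3 -m jog '[[0.1,[0.6,0,4],[0,0.01,0.003]],[0.1,[1.1,0,8],[0,0.02,0.005]],[0.1,[1.7,0,12],[0,0.029,0.005]],[0.1,[2.2,0,16],[0,0.029,0.005]],[0.1,[2.7,0,19.5],[0,0.029,0.005]],[0.1,[3,0,21.4],[0,0.029,0.005]],[0.1,[3,0,21.4],[0,0.029,0.005]],[0.1,[3,0,21.4],[0,0.029,0.005]]]'; python3 go.py 475.3 -272.8 34 0.13
```

```text
t: 35.8
ee_pos: [475.4, -269.8, 165.6]
orientation: [-0.142, 2.157, -2.153]
ft_force: [-0.2, 0.0, -0.3]
width: 27.8
t 35.8 tcp [ 475.4 -269.8  165.6] width 27.8 F [-0.2  0.  -0.3] q [-0.54  0.39  1.85  0.    0.91  0.9 ]
shift cm [ 0.02 13.16  0.33] turn [ 0.002 -0.     0.002] dist mm 132
```

```bash
python3 -m jog '[[0.1,[0,3,0.2],[0,0,0]],[0.1,[0,6,0.2],[0,0,0]],[0.1,[0,9,0.2],[0,0,0]],[0.1,[0,11.5,0.2],[0,0,0]],[0.1,[0,12.6,0.2],[0,0,0]],[0.1,[0,13,0.2],[0,0,0]],[0.1,[0,13,0.2],[0,0,0]],[0.1,[0,13,0.2],[0,0,0]]]'; python3 go.py 475.3 -272.8 31.5 0.13
```

```text
t: 36.6
ee_pos: [477.3, -272.4, 37.8]
orientation: [-0.14, 2.152, -2.154]
ft_force: [1.0, 0.1, -1.7]
width: 28.2
t 36.6 tcp [ 477.3 -272.4   37.8] width 28.2 F [ 1.   0.1 -1.7] q [-0.54  0.59  1.89  0.    0.65  0.9 ]
shift cm [0.21 0.63 0.01] turn [-0.001  0.001 -0.001] dist mm 7
```

```bash
python3 -m jog '[[0.1,[0.15,0.2,0],[0,0,0]],[0.1,[0.15,0.4,0],[0,0,0]],[0.1,[0.15,0.45,0],[0,0,0]],[0.1,[0.15,0.45,0],[0,0,0]]]'; python3 go.py 475.3 -272.8 31.5 0.13
```

```text
t: 37.0
ee_pos: [475.1, -272.5, 32.4]
orientation: [-0.141, 2.154, -2.154]
ft_force: [-0.3, 0.1, -0.2]
width: 28.2
t 37.0 tcp [ 475.1 -272.5   32.4] width 28.2 F [-0.3  0.1 -0.2] q [-0.54  0.6   1.9   0.    0.64  0.9 ]
shift cm [-0.02  0.09  0.03] turn [ 0.     0.001 -0.   ] dist mm 1
```

```bash
python3 -m jog '[[0.1,[0,0.1,0],[0,0,0]],[0.1,[0,0.1,0],[0,0,0]]]'
```

```text
t: 37.2
ee_pos: [475.3, -272.6, 31.5]
orientation: [-0.141, 2.154, -2.154]
ft_force: [-0.2, 0.6, 3.1]
width: 28.0
```

Contact; release, rise straight, retreat to the right for a last look.

```bash
python3 -m jog '[[0.4,[0,0,0],[0,0,0]],[0.58,[0,0,0],[0,0,0]],[0.58,[0,0,0],[0,0,0]],[0.58,[0,-2,0],[0,0,0]],[0.58,[0,-5,0],[0,0,0]],[0.58,[0,-9,0],[0,0,0]],[0.58,[0,-13,0],[0,0,0]],[0.58,[0,-17,0],[0,0,0]]]'; python3 -m jog '[[0.58,[0,0,-5],[0,0,0]],[0.58,[0,0,-10],[0,0,0]],[0.58,[0,0,-15],[0,0,0]],[0.58,[0,0,-18],[0,0,0]],[0.58,[0,0,-20],[0,0,0]],[0.58,[0,0,-20],[0,0,0]],[0.58,[0,0,-20],[0,0,0]],[0.58,[0,0,-20],[0,0,0]]]'; python3 - <<'E'
from m import *
from workcell import ctrl
im=ctrl.get_image("scene"); np.savez("scene14.npz",**im)
cv2.imwrite("pics/scene14.png",cv2.resize(im["color"][120:320,110:400,::-1],None,fx=2.7,fy=2.7,interpolation=cv2.INTER_CUBIC))
t=ctrl.get_image("top"); np.savez("top14.npz",**t)
cv2.imwrite("pics/top14.png",cv2.resize(t["color"][130:250,120:390,::-1],None,fx=2.9,fy=2.9,interpolation=cv2.INTER_CUBIC))
s0=load("scene0.npz")
def w(im,nm,b):
    c=im["color"].astype(int); k=(c[...,0]-np.maximum(c[...,1],c[...,2])) if nm=="red" else (c[...,2]-c[...,0])
    x0,y0,x1,y1=b; k=np.where(k>60,k,0)[y0:y1,x0:x1]; v,u=np.nonzero(k); q=k[v,u]
    return round((u*q).sum()/q.sum()+x0,2),round((v*q).sum()/q.sum()+y0,2),len(u)
for nm,b in (("red",(343,163,354,176)),("blue",(355,156,368,176))): print(nm,w(s0,nm,b),w(im,nm,b))
o=ctrl.get_obs(); print(o["t"],o["ee_pos"],o["ft_force"])
E
```

```text
t: 38.0
ee_pos: [474.8, -272.3, 202.7]
orientation: [-0.142, 2.155, -2.153]
ft_force: [1.2, -0.0, -0.4]
width: 51.0
t: 38.8
ee_pos: [449.3, -75.0, 201.4]
orientation: [-0.14, 2.154, -2.154]
ft_force: [-0.5, -0.2, 0.1]
width: 50.5
red (np.float64(348.33), np.float64(170.32), 37) (np.float64(347.87), np.float64(170.16), 36)
blue (np.float64(361.89), np.float64(163.88), 25) (np.float64(361.74), np.float64(163.85), 27)
38.9 [449.23201422 -75.10352855 201.30308507] [-0.62729067 -0.19371124  0.31349519]
```

View pics/scene14.png

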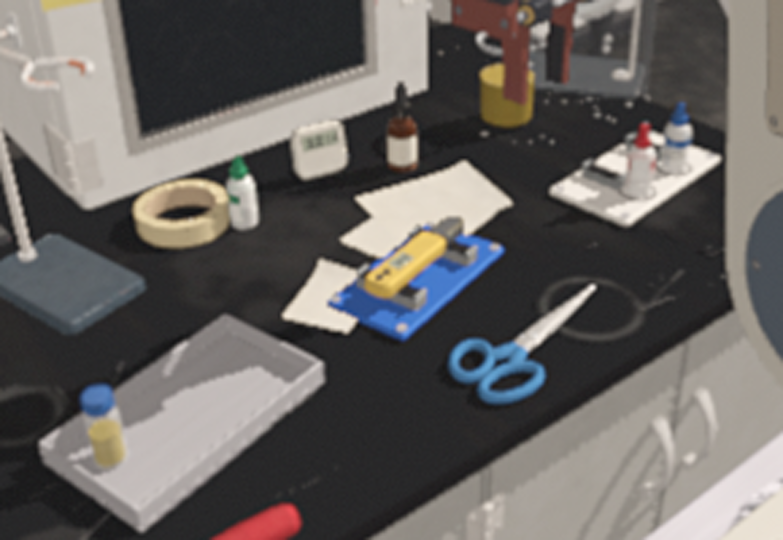

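View pics/top14.png

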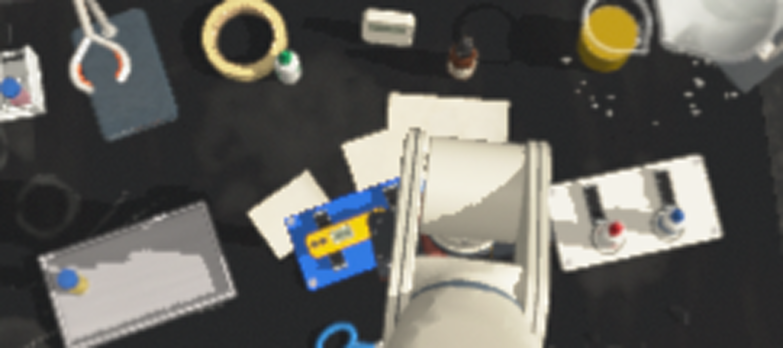

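```bash
python3 -c "
from workcell import ctrl
print(ctrl.close_job())"
```

```text
the job is handed in; nothing more can be done
None
```

The job is handed in at about 39 s of the 128 s allowed. The hand-in gave no verdict, so what follows rests on my own checks.

I moved the red and then the blue bottle into the tray and laid the pen on the rest. I then put blue and red back at the arm positions where I had first gripped them.

**Bottles:** In the last scene picture both stand upright on their rings. Their caps are within about 0.5 pixel (1–2 mm) of where they were in the start picture.

**Pen:** It lies across both bars and looks centred and parallel to the rest. I checked this by eye in the pictures only. It was let go with the TCP at (507.5, 20.9) mm, and my estimate of the rest's centre is (507.5, 21) mm.

**Bystanders:** The vial, the green bottle and the brown bottle look unmoved. The tray is otherwise empty, and the arm stands clear with no contact force.

**Where measurements disagreed:** The scene camera sat about 2–3 mm off the top camera. The rest's centre varied by about 3 mm between methods. Both are well inside the tolerances.

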